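# Make up the spin kit and the weighing kit

### The job

Make up the two kits from the stock on the bench. The long tray with three pockets is the spin kit: the flat grease tin goes in its large pocket, the white sample bottle in its middle pocket, the capped tube in its small pocket; the short tray with two pockets is the weighing kit: the squat weighing bottle goes in the larger pocket, the slim one in the smaller. Set every piece down upright on the floor of its pocket, without dropping or tipping it, let go of it, and leave the beaker and the loose white cap where they stand.

Things in the scene. Friction and masses are not known exactly. Their poses are not given: they have to be found in the camera images.
- tray_spin: Spin-kit tray: grey plastic block fixed to the bench, 96 (x) x 222 (y) x 18 mm, three round straight-walled pockets 12 mm deep in a row along y. Centres at x = 0 and y = -64.5 mm (for the tin, diameter 73), y = +12 mm (white bottle, 62), y = +79 mm (tube, 44). Pocket floor 6 mm above the bench. Origin at the centre of its underside, z up.
- tray_weigh: Weighing-kit tray: grey plastic block fixed to the bench, 96 (x) x 146 (y) x 18 mm, two round straight-walled pockets 12 mm deep in a row along y. Centres at x = 0 and y = -32 mm (for the squat weighing bottle, diameter 62), y = +37 mm (slim one, 48). Pocket floor 6 mm above the bench. Origin at the centre of its underside, z up.
- bottle: White cylindrical sample bottle with flush screw cap, 46 mm diameter, 100 mm tall, about 0.1 kg, loose, upright. Origin at the centre of its underside, z up.
- tin: Flat round grease tin, white body and blue press lid, 57 mm diameter, 41 mm tall, about 0.12 kg, loose. The lid (top 11 mm) is 0.5 mm larger all round. Origin at the centre of its underside, z up.
- tube: Self-standing 50 ml tube, white body 28 mm diameter with a straight skirt as its foot, blue screw cap 34 mm diameter on the top 14 mm, 110 mm tall in all, about 25 g, loose, upright. Origin at the centre of its underside, z up.
- slim_jar: Slim glass weighing bottle with a ground lid and knob, red filling: body 32 mm diameter up to 45 mm, lid flange 36 mm diameter just above that, then tapering to the knob; 64 mm tall in all, about 30 g, loose, upright. Origin at the centre of its underside, z up.
- squat_jar: Squat glass weighing bottle with a ground lid and knob, white filling: body 44 mm diameter up to 28 mm, lid flange 48 mm diameter just above that, then tapering to the knob; 47 mm tall in all, about 30 g, loose, upright. Origin at the centre of its underside, z up.
- beaker: Empty glass beaker, 55 mm diameter, 70 mm tall, loose; stays in the stock. Origin at the centre of its underside, z up. (Surroundings: a centrifuge 0.34 m high, its lid open higher still, stands on the bench left of everything, at y > 0.25 m and x > 0.43 m; go round or over it. A wall stands at y < -0.42 m, bottles up to 0.23 m tall at x > 0.8 m.)
- spare_cap: Loose white ribbed screw cap, 45 mm diameter, 24 mm tall; stays in the stock. Origin at the centre of its underside, z up.

How it is judged (in metres and radians):
At the end, for the whole second after the job is handed in: Each of the five things stands in its own pocket: within 12 mm of its centre along the tray's x and y, underside less than 10 mm above the tray's underside, upright within 0.12 rad, at rest, not touched by the fingers; beaker and white cap within 20 mm of their start (x of tin in the frame of tray_spin between -0.012 and 0.012 m and y of tin in the frame of tray_spin between -0.0765 and -0.0525 m and z of each of tin, bottle, tube in the frame of tray_spin below 0.01 m and angle between each of tin, bottle, tube, squat_jar, slim_jar's own z axis and vertical below 0.12 rad and linear speed of each of tin, bottle, tube, squat_jar, slim_jar below 0.02 m/s and contact force between the fingers and tin below 0.05 N and x of bottle in the frame of tray_spin between -0.012 and 0.012 m and y of bottle in the frame of tray_spin between 0 and 0.024 m and contact force between the fingers and bottle below 0.05 N and x of tube in the frame of tray_spin between -0.012 and 0.012 m and y of tube in the frame of tray_spin between 0.067 and 0.091 m and contact force between the fingers and tube below 0.05 N and x of squat_jar in the frame of tray_weigh between -0.012 and 0.012 m and y of squat_jar in the frame of tray_weigh between -0.044 and -0.02 m and z of each of squat_jar, slim_jar in the frame of tray_weigh below 0.01 m and contact force between the fingers and squat_jar below 0.05 N and x of slim_jar in the frame of tray_weigh between -0.012 and 0.012 m and y of slim_jar in the frame of tray_weigh between 0.025 and 0.049 m and contact force between the fingers and slim_jar below 0.05 N and distance of each of beaker, spare_cap from where it was at the start of the episode below 0.02 m).
It fails at once if one of the five things is dropped or thrown (faster than 0.7 m/s while no finger touches it) ((linear speed of tin above 0.7 m/s and contact force between the fingers and tin below 0.01 N) or (linear speed of bottle above 0.7 m/s and contact force between the fingers and bottle below 0.01 N) or (linear speed of tube above 0.7 m/s and contact force between the fingers and tube below 0.01 N) or (linear speed of squat_jar above 0.7 m/s and contact force between the fingers and squat_jar below 0.01 N) or (linear speed of slim_jar above 0.7 m/s and contact force between the fingers and slim_jar below 0.01 N)).
It fails at once if one of the five things is tipped by more than 35 degrees (angle between any of tin, bottle, tube, squat_jar, slim_jar's own z axis and vertical above 0.61 rad).
It fails at once if the beaker or the loose white cap, which stay in the stock, is shifted by more than 20 mm (distance of any of beaker, spare_cap from where it was at the start of the episode above 0.02 m).
It also fails if it takes over 134 s, if anything falls off the work surface, if the arm or the gripper's body presses on something with over 40 N, if the wrist force passes 120 N, or if a joint passes its speed limit or range.

### The arm

A 7-joint arm with a two-finger parallel gripper is mounted at the origin on a cart in front of the work surface, level with it; the furniture and walls round the work are solid. World frame = base frame: x ahead of the robot, y to its left, z up, the work surface at z = 0. Lengths are in mm, angles in rad, forces in N, time in s.
With the tool pointing down it reaches from about 400 to 900 mm from the base axis. Payload 5.5 kg.
Tool frame: the origin (TCP) lies between the finger pads; the fingertips stand 14 mm ahead of it and the grasp point (between the pads) lies 5 mm behind it (arm.tips_ahead is the z of the fingertips in the tool frame, in mm); z points along the fingers, y is the line along which they close (so a half turn about z gives the same grasp; the last joint's range is limited). The gripper opens to 85 mm and grips with 20 to 120 N. Pads are 22 mm wide; open, the fingers measure 114 mm over their backs; the gripper's body (76 mm by 85 mm) begins 54 mm behind the grasp point. The pads swing forward as they close: fully open they stand 13 mm farther back than shut.
Start: joints at [-1.036, 0.501, -0.427, 1.55, 0.221, 1.138, -0.21], TCP at [174.465, 626.148, 245.31] pointing down, gripper open.
Joint ranges: [-2.88, 2.88], [-0.31, 2.03], [-1.54, 1.56], [0.2, 2.42], [-1.41, 4.55], [0.19, 2.02], [-2.57, 2.57]. Speed limits (rad/s): [2.57, 2.57, 3.14, 3.14, 3.14, 3.14, 3.14].

### API

Orientations are given as [roll, pitch, yaw] about the fixed x, y, z axes, in that order (R = Rz(yaw) Ry(pitch) Rx(roll)).
In Python, from workcell import arm gives the robot as it stands. The module is installed in compiled form; this text tells all that it offers.
- The arm moves only by the tool move_arm, never from a script. Its argument "targets" is a list that holds one entry, the list of rows, each a list of 7 numbers: the shift along the tool's x, y, z in m, then the turn, a rotation vector about the tool's x, y, z in rad, then the finger opening in m, from 0 to 0.0854. In form: [[[tx, ty, tz, ax, ay, az, fingers], ...]]. A call has exactly 8 rows; each row is the pose to reach, as a shift and turn from the pose commanded when the call began, along the tool's axes at that moment; what a row does not reach only later rows make up. A row lasts 1/8 s, in which the tool goes at most 62.5 mm and 10.7 degrees, less where a joint would pass 70% of its speed; a pose out of reach is approached as far as the arm can. A call with a gripper value outside its range is refused whole. The fingers move at their own pace and stop on an object; "grip_force" is the grip in N (left out, the last holds). Time passes only in rows, so rows that repeat a pose let the fingers close, or fill a call up. It gives the time, the measured TCP pose, the force, the opening and the grip force at its end, in the units of the state.
- arm.get_obs(): the state, without advancing time (a new reading comes with each control period).
- arm.snapshot(name): name is "scene" or "side" or "wrist"; returns the picture (400x640x3 uint8, red, green, blue); there is no depth.
- arm.calibration(name): a dict with "intrinsics" (3x3 intrinsics, pixels), "k1" (the pictures are not rectified: a ray, as slopes to the right and down, at radius r is drawn at 1 + k1 r^2 times it, then the intrinsics apply), "rvec" (rotation vector, rad) and "tvec" (3), from world to camera coordinates, as OpenCV has them. Camera axes: x right, y down, z forward; pixel columns grow to the right and rows downward; lengths in mm; the calibration is good to about 2 mm. A picture is of the moment at which its call begins: read the wrist's pose just before it. calibration takes no time and is no camera call; for the wrist camera it gives the pose at the moment of the call.
- arm.sign_off(): hands the job in; it is judged then, once.
The state is a dict: "t": time; "joint_pos": joint angles; "joint_vel": joint speeds; "joint_torque": joint torques, N m; "tool_pos": TCP position; "orientation": TCP orientation; "force": force on the tool from outside, world axes, zero at the start; "ft_torque": the same for the moment, N m; "width": finger opening in mm; "gripper_force": force on a finger pad.
Only numpy, scipy, OpenCV 4.12 (cv2) and the standard library are available. Lean on these libraries where they do the work, as an engineer would, in place of code of your own. Each camera call takes 0.05 s, during which the arm holds its last target. There are 200 camera calls.

## Working session

There is one attempt and no reset: what is moved stays moved. The work goes in short steps, Python scripts to look and compute and a tool call to move; the robot and the scene stay as the last step left them, time stands still between calls to the robot, and variables do not carry over. Pictures are saved under pics/ and viewed, at most 14 in all, crops included, and the job is handed in when it is done.

Besides the shell and the picture viewer there is one more tool, called after "Emit:" as name([rows], argument=value, ...), one row to a line, values as JSON. move_arm: Moves the arm, as the interface text tells. Its arguments: {"type":"object","properties":{"targets":{"type":"array","items":{"type":"array","items":{"type":"array","items":{"type":"number"}}}},"grip_force":{"type":"number"}},"required":["targets"]}

```bash
mkdir -p pics; python3 - <<'E'
from workcell import arm
import cv2
print(arm.get_obs(), arm.tips_ahead)
for n in("scene","side","wrist"):
    c=arm.calibration(n);print(n,c)
    cv2.imwrite(f"pics/{n}0.png",arm.snapshot(n)[:,:,::-1])
E
```

```text
{'t': 0.0, 'joint_pos': array([-1.03579002,  0.50182823, -0.42676417,  1.55142328,  0.22083253,
        1.1382801 , -0.21028547]), 'joint_vel': array([ 0.00074097,  0.0012547 , -0.00038782, -0.0025333 ,  0.0010021 ,
        0.00098269, -0.00035382]), 'joint_torque': array([ 7.29859566e-04, -5.69528246e+01, -5.81629962e+00, -2.80931354e+01,
        1.05395020e-02,  1.20628884e-02,  5.76972070e-08]), 'tool_pos': array([174.40350348, 625.4997894 , 244.28034602]), 'orientation': array([-3.13971269e+00, -2.68165307e-05,  2.86984034e+00]), 'force': array([ 0.22383656,  1.21098152, -0.06428776]), 'ft_torque': array([-0.00655277, -0.02207479, -0.01280852]), 'gripper_force': 0.0, 'width': 85.6052078773054} 14.0
scene {'intrinsics': array([[443.73851762,   0.        , 318.58464435],
       [  0.        , 443.73851762, 204.84742318],
       [  0.        ,   0.        ,   1.        ]]), 'k1': -0.11925460008966401, 'rvec': array([ 0.97299577,  2.40378838, -1.09839038]), 'tvec': array([ 468.44367393, -198.74260336, 1228.15460452])}
side {'intrinsics': array([[412.67738363,   0.        , 323.3235523 ],
       [  0.        , 412.67738363, 202.22114007],
       [  0.        ,   0.        ,   1.        ]]), 'k1': -0.07099534371045498, 'rvec': array([ 1.48849617,  2.14658315, -0.80722585]), 'tvec': array([ 278.82826434, -362.42847449, 1299.75605746])}
wrist {'intrinsics': array([[331.26435875,   0.        , 327.40035933],
       [  0.        , 331.26435875, 195.38617091],
       [  0.        ,   0.        ,   1.        ]]), 'k1': -0.06088515956060909, 'rvec': array([-2.28774328, -1.73788026, -0.27707153]), 'tvec': array([-647.98692054,  -40.74850987,  380.27364917])}
```

View pics/scene0.png

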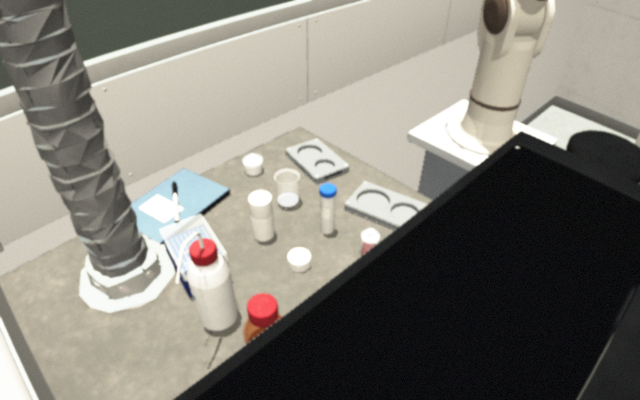

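View pics/side0.png

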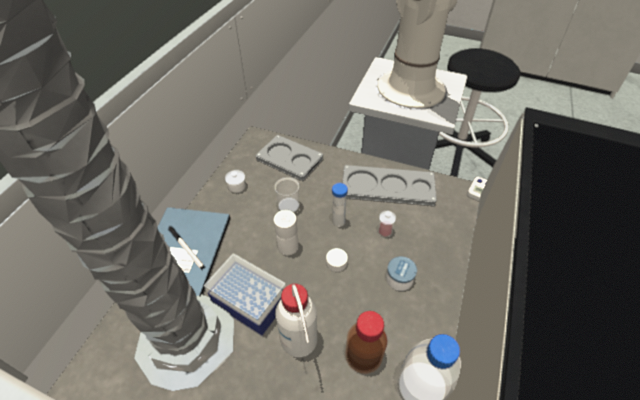

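The side view shows everything: weighing tray (290,155), spin tray (390,185), squat jar (235,181), beaker (289,197), tube (339,205), bottle (287,232), cap (337,260), slim jar (387,223), tin (402,272). The scene view confirms the layout, but the centrifuge lid hides part of it.

```bash
cat > h.py <<'E'
import numpy as np, cv2
from scipy.spatial.transform import Rotation as R
from workcell import arm
def ray(c,uv):
    K=c["intrinsics"];d=((uv[0]-K[0,2])/K[0,0],(uv[1]-K[1,2])/K[1,1])
    d=np.array(d);s=d.copy()
    for _ in range(20): s=d/(1+c["k1"]*(s@s))
    M=R.from_rotvec(c["rvec"]).as_matrix()
    return -M.T@c["tvec"], M.T@np.array([*s,1])
def onz(c,uv,z):
    o,d=ray(c,uv);return o+d*(z-o[2])/d[2]
def proj(c,P):
    q=R.from_rotvec(c["rvec"]).apply(np.atleast_2d(P))+c["tvec"];s=q[:,:2]/q[:,2:]
    s=s*(1+c["k1"]*(s**2).sum(1))[:,None];K=c["intrinsics"]
    return s*[K[0,0],K[1,1]]+[K[0,2],K[1,2]]
def need(p,yaw,roll=np.pi):
    "tool-frame shift/turn from the current pose to TCP p with tool down at yaw"
    o=arm.get_obs();A=R.from_euler("xyz",o["orientation"]);B=R.from_euler("xyz",[roll,0,yaw])
    return A.inv().apply(np.array(p)-o["tool_pos"])/1000,(A.inv()*B).as_rotvec()
E
python3 - <<'E'
from h import *
S=arm.calibration("side");C=arm.calibration("scene")
for n,uv,z in [("squat knob",(235,174),47),("squat base",(235,188),0),("tube top",(340,187),110),("bottle top",(286,217),100),("beaker rim",(287,186),70),("slim knob",(388,213),64),("tin top",(403,268),41),("cap top",(337,256),24),
 ("weigh p1",(273,151),6),("w TL",(275,137),18),("wTR",(322,153),18),("wBL",(257,152),18),("wBR",(304,171),18),
 ("sTL",(345,168),18),("sTR",(435,170),18),("sBR",(435,197),18),("sBL",(343,193),18),("sp1",(362,182),18),("sp2",(394,184),18),("sp3",(422,186),18)]:
    print(n,onz(S,uv,z).round())
for n,uv,z in [("squat",(252,156),47),("tube",(328,189),110),("bottle",(260,197),100),("slim",(371,234),64),("cap",(299,253),24),("beak",(288,175),70)]:
    print("scene",n,onz(C,uv,z).round())
w=arm.calibration("wrist");M=R.from_rotvec(w["rvec"]).as_matrix();o=arm.get_obs()
A=R.from_euler("xyz",o["orientation"])
print("cam in tool",A.inv().apply(-M.T@w["tvec"]-o["tool_pos"]),(A.inv().as_matrix()@M.T).round(3))
E
```

```text
squat knob [ 579. -305.   47.]
squat base [ 583. -312.    0.]
tube top [589. -41. 110.]
bottle top [ 696. -118.  100.]
beaker rim [ 591. -163.   70.]
slim knob [583.  67.  64.]
tin top [691. 128.  41.]
cap top [699.  -7.  24.]
weigh p1 [ 433. -278.    6.]
w TL [ 392. -291.   18.]
wTR [ 407. -149.   18.]
wBL [ 463. -309.   18.]
wBR [ 485. -168.   18.]
sTL [439. -76.  18.]
sTR [366. 138.  18.]
sBR [457. 154.  18.]
sBL [522. -53.  18.]
sp1 [471. -22.  18.]
sp2 [450.  53.  18.]
sp3 [433. 118.  18.]
scene squat [ 581. -303.   47.]
scene tube [597. -35. 110.]
scene bottle [ 700. -117.  100.]
scene slim [592.  75.  64.]
scene cap [698. -10.  24.]
scene beak [ 588. -164.   70.]
cam in tool [  80.69671077   -0.75317894 -127.9942004 ] [[-0.    -0.949 -0.314]
 [ 1.     0.    -0.001]
 [ 0.001 -0.314  0.949]]
```

View pics/wrist0.png

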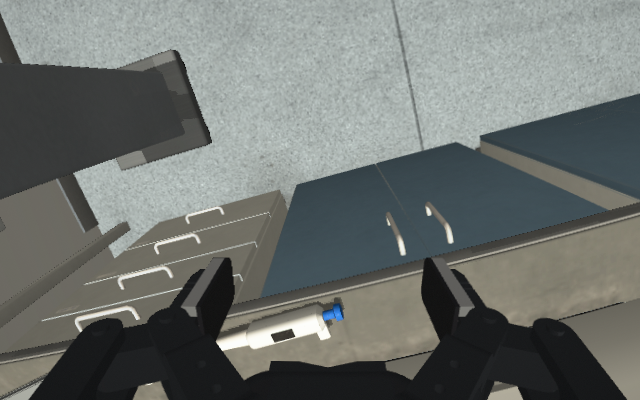

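The wrist picture shows only the floor and cabinets, because the arm is parked off to the left. The two fixed cameras agree to about 8 mm. Next I'll move over the bench, keeping round the centrifuge.

```bash
python3 - <<'E'
from h import *
for p,y in [((340,250,310),2.4),((500,0,322),1.57)]:
    a,b=need(p,y);print(a.round(3),b.round(3))
E
```

```text
[-0.26  -0.317 -0.065] [-0.002  0.     0.47 ]
[-0.482 -0.515 -0.077] [-1.0e-03  1.0e-03  1.3e+00]
```

Emit:
move_arm([
  [[-0.035, -0.04, -0.02, 0, 0, 0.06, 0.0854], [-0.075, -0.09, -0.04, 0, 0, 0.13, 0.0854], [-0.112, -0.137, -0.055, 0, 0, 0.2, 0.0854], [-0.15, -0.183, -0.065, 0, 0, 0.27, 0.0854], [-0.187, -0.228, -0.065, 0, 0, 0.34, 0.0854], [-0.224, -0.273, -0.065, 0, 0, 0.41, 0.0854], [-0.26, -0.317, -0.065, 0, 0, 0.5, 0.0854], [-0.3, -0.355, -0.068, 0, 0, 0.65, 0.0854]],
], grip_force=30)

```text
t: 1.15
tool_pos: [368.2, 201.6, 313.3]
orientation: [-3.142, 0.0, 2.216]
force: [1.2, -0.2, 0.0]
width: 85.4
gripper_force: 0.0
```

```bash
python3 - <<'E'
from h import *
print(arm.get_obs()["joint_pos"])
for p,y in [((500,0,322),1.57)]:
    a,b=need(p,y);print(a.round(3),b.round(3))
E
```

```text
[-0.44354608 -0.01642839 -0.11968009  2.0112828  -0.00208367  1.14665243
  0.08237135]
[-0.24  -0.016 -0.009] [-0.     0.     0.646]
```

Emit:
move_arm([
  [[-0.04, -0.002, -0.002, 0, 0, 0.11, 0.0854], [-0.08, -0.005, -0.004, 0, 0, 0.22, 0.0854], [-0.12, -0.008, -0.006, 0, 0, 0.33, 0.0854], [-0.16, -0.011, -0.008, 0, 0, 0.44, 0.0854], [-0.2, -0.013, -0.009, 0, 0, 0.55, 0.0854], [-0.24, -0.016, -0.009, 0, 0, 0.646, 0.0854], [-0.24, -0.016, -0.009, 0, 0, 0.646, 0.0854], [-0.24, -0.016, -0.009, 0, 0, 0.646, 0.0854]],
])

```text
t: 2.15
tool_pos: [500.0, 3.4, 321.9]
orientation: [-3.14, -0.0, 1.575]
force: [0.4, -0.1, 0.3]
width: 85.2
gripper_force: 0.0
```

```bash
python3 - <<'E'
from h import *
import pickle
c=arm.calibration("wrist");im=arm.snapshot("wrist");cv2.imwrite("pics/w1.png",im[:,:,::-1]);pickle.dump(c,open("w1.pkl","wb"))
a,b=need((520,-220,322),1.4);print(a.round(3),b.round(3),arm.get_obs()["t"])
E
```

```text
[-0.224  0.019 -0.   ] [-0.001 -0.     0.176] 2.2
```

View pics/w1.png

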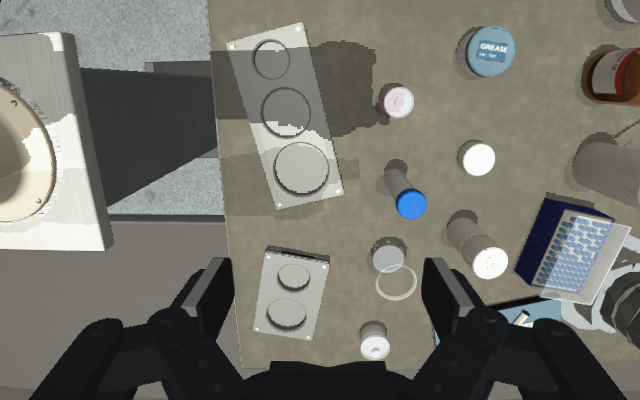

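The wrist view shows all of it.
- Spin-tray pockets: (271,60), (286,112) and (302,169).
- Weighing-tray pockets: (293,277) and (287,314).
- Stock: tin (491,51), slim jar (399,101), cap (478,159), tube cap (411,204), bottle top (490,263), beaker (396,282) and squat jar (374,344).

```bash
python3 - <<'E'
from h import *
import pickle
c=pickle.load(open("w1.pkl","rb"));im=cv2.imread("pics/w1.png");hsv=cv2.cvtColor(im,cv2.COLOR_BGR2HSV)
def blob(mask,seed):
    n,l,s,cen=cv2.connectedComponentsWithStats(mask.astype(np.uint8));i=l[seed[1],seed[0]]
    if i==0: return None
    cs,_=cv2.findContours((l==i).astype(np.uint8),cv2.RETR_EXTERNAL,cv2.CHAIN_APPROX_NONE)
    e=cv2.fitEllipse(cv2.convexHull(max(cs,key=len)));return e
H,S,V=cv2.split(hsv)
blue=(H>90)&(H<125)&(S>70)&(V>60); white=(S<45)&(V>190)
for n,m,s,z in [("tin",blue,(475,60),41),("tube",blue,(411,204),110),("cap",white,(478,159),24),("bottle",white,(490,263),100)]:
    e=blob(m,s); 
    if e: print(n,np.round(e[0]),np.round(e[1]),onz(c,e[0],z).round(1))
for n,uv,z in [("slim",(399,101),64),("squat",(374,345),47),("beaker",(396,282),70)]: print(n,onz(c,uv,z).round(1))
# trays: pockets at rim height + corners of top face
def tray(px,loc):
    P=np.array([onz(c,p,18)[:2] for p in px]);L=np.array(loc,float)
    a=L-L.mean(0);b=P-P.mean(0);th=np.arctan2((a[:,0]*b[:,1]-a[:,1]*b[:,0]).sum(),(a*b).sum())
    M=np.array([[np.cos(th),-np.sin(th)],[np.sin(th),np.cos(th)]]);t=P.mean(0)-M@L.mean(0)
    print("tray",t.round(1),np.degrees(th).round(1),"res",(P-(L@M.T+t)).round(1).tolist());return t,M
t,M=tray([(271,60),(286,112),(302,169),(227,43),(302,23),(343,192),(277,210)],[(0,79),(0,12),(0,-64.5),(-48,111),(48,111),(48,-111),(-48,-111)])
for y in(-64.5,12,79):print((t+M@[0,y]).round(1))
t,M=tray([(293,277),(287,314),(329,262),(316,340),(253,331)],[(0,37),(0,-32),(48,73),(48,-73),(-48,-73)])
for y in(-32,37):print((t+M@[0,y]).round(1))
E
python3 - <<'E'
import cv2;i=cv2.imread("pics/w1.png")[0:350,210:530];cv2.imwrite("pics/w1c.png",cv2.resize(i[:215,:190],None,fx=2.8,fy=2.8,interpolation=2))
cv2.imwrite("pics/w1d.png",cv2.resize(i[230:350,:200],None,fx=4,fy=4,interpolation=2))
E
```

```text
tube [411. 204.] [31. 31.] [590.9 -38.1 110. ]
cap [479. 159.] [30. 34.] [700.2  -6.6  24. ]
bottle [490. 263.] [30. 36.] [ 697.8 -117.9  100. ]
slim [580.1  68.3  64. ]
squat [ 571.9 -290.6   47. ]
beaker [ 591.5 -163.3   70. ]
tray [449.3  39.2] 14.0 res [[-0.1, -1.2], [0.2, 1.4], [0.6, 1.1], [1.4, -0.6], [-0.3, -2.1], [-1.7, 2.4], [-0.1, -1.0]]
[465.  -23.4]
[446.4  50.8]
[430.2 115.8]
tray [ 443. -226.] -9.5 res [[-0.4, 0.8], [-0.7, 1.5], [0.2, -1.0], [3.9, -1.3], [-2.9, -0.1]]
[ 437.7 -257.5]
[ 449.  -189.5]
```

View pics/w1d.png

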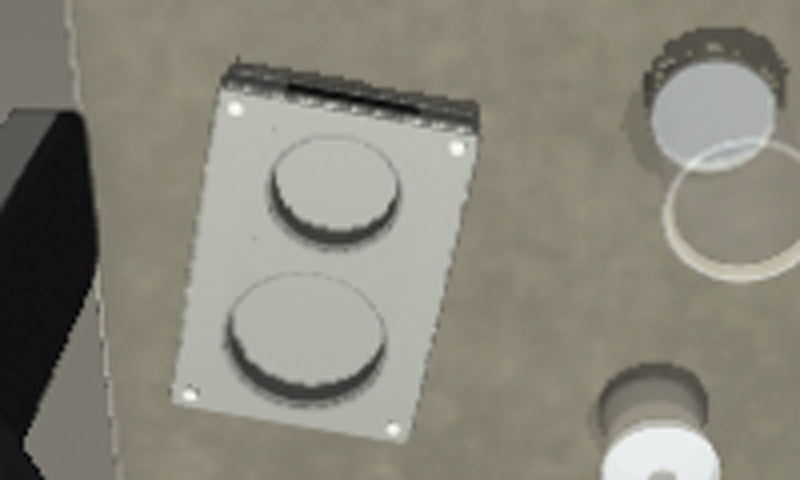

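The crop gives the weighing-tray top corners at (265.5,251), (330,263), (312,340.5) and (253,330.5). The pocket rims are at (293.5,278) and (286.5,315), with the larger one toward -y, and the squat jar's knob is near (375,349).

```bash
python3 - <<'E'
from h import *
import pickle
c=pickle.load(open("w1.pkl","rb"))
P=np.array([onz(c,p,18)[:2] for p in [(265.5,251.2),(330,263.3),(312,340.5),(253,330.5),(293.5,278),(286.5,314.7)]])
print(P.round(1).tolist())
for n,p,z in[("tin",(491,51),41),("squat",(375,349),47)]:print(n,onz(c,p,z).round(1))
im=cv2.imread("pics/w1.png");hsv=cv2.cvtColor(im,cv2.COLOR_BGR2HSV)[20:85,450:530]
m=((hsv[...,0]>85)&(hsv[...,0]<125)&(hsv[...,1]>60)).astype(np.uint8)
cs,_=cv2.findContours(m,0,1);e=cv2.fitEllipse(cv2.convexHull(max(cs,key=len)));q=(e[0][0]+450,e[0][1]+20);print(q,e[1],onz(c,q,41))
a,b=need((620,95,200),2.5);print(a.round(3),b.round(3))
E
```

```text
[[409.7, -145.5], [504.0, -165.0], [475.7, -308.2], [380.8, -289.1], [449.3, -190.4], [436.2, -257.4]]
tin [689.6 126.   41. ]
squat [ 573.9 -298.4   47. ]
(489.8705825805664, 50.72747993469238) (46.625675201416016, 52.853939056396484) [688.22448689 126.24893204  41.        ]
[0.09  0.121 0.122] [-0.001 -0.001 -0.924]
```

```bash
python3 - <<'E'
from h import *
a,b=need((689,126,90),2.5);print(a.round(3),b.round(3))
E
```

```text
[0.121 0.19  0.232] [-0.001 -0.001 -0.924]
```

Emit:
move_arm([
  [[0.015, 0.023, 0.02, 0, 0, -0.13, 0.0854], [0.035, 0.055, 0.045, 0, 0, -0.28, 0.0854], [0.058, 0.09, 0.075, 0, 0, -0.43, 0.0854], [0.08, 0.126, 0.11, 0, 0, -0.58, 0.0854], [0.1, 0.157, 0.14, 0, 0, -0.73, 0.0854], [0.116, 0.182, 0.17, 0, 0, -0.88, 0.0854], [0.121, 0.19, 0.205, 0, 0, -0.924, 0.0854], [0.121, 0.19, 0.232, 0, 0, -0.924, 0.0854]],
])

```text
t: 3.2
tool_pos: [689.2, 127.2, 88.3]
orientation: [3.141, -0.002, 2.502]
force: [0.2, -0.4, 0.4]
width: 85.3
gripper_force: 0.0
```

```bash
python3 - <<'E'
from h import *
c=arm.calibration("wrist");im=arm.snapshot("wrist");cv2.imwrite("pics/w2.png",im[:,:,::-1])
print(arm.get_obs()["tool_pos"],arm.get_obs()["orientation"],"tin expected at",proj(c,[[689,126,41],[689,126,0]]).round())
im=im[:,:,::-1];hsv=cv2.cvtColor(np.ascontiguousarray(im),cv2.COLOR_BGR2HSV)
m=((hsv[...,0]>85)&(hsv[...,0]<125)&(hsv[...,1]>60)).astype(np.uint8)
cs,_=cv2.findContours(m,0,1);k=max(cs,key=cv2.contourArea);e=cv2.fitEllipse(cv2.convexHull(k));print(e,onz(c,e[0],41))
a,b=need((689,126,24),2.5);print(a.round(4),b.round(3))
E
```

```text
[686.42880002 126.20340028  84.37588767] [-3.13699697 -0.00601869  2.50104117] tin expected at [[327. 233.]
 [327. 208.]]
((332.0335693359375, 226.1737823486328), (83.8995361328125, 94.8984375), 131.54820251464844) [687.20705901 130.9621497   41.        ]
[-0.0025  0.0017  0.0604] [-0.005 -0.006  0.001]
```

View pics/w2.png

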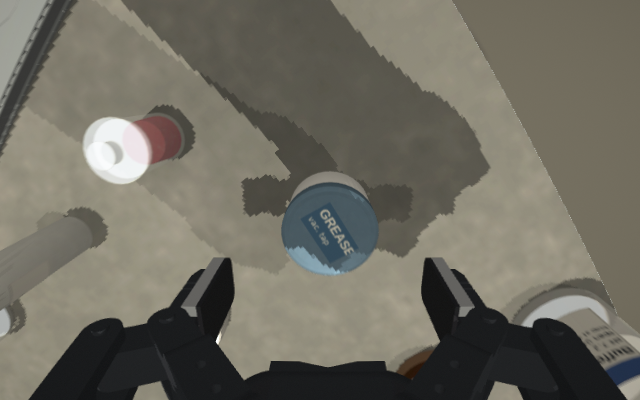

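The tin's lid spans rows 183–277 and columns 281–379, so its centre is near (330,230). That is within 2 mm of the estimate, and it lies midway between the fingers.

Emit:
move_arm([
  [[-0.0005, 0.0027, 0.012, 0, 0, 0, 0.0854], [-0.0005, 0.0027, 0.026, 0, 0, 0, 0.0854], [-0.0005, 0.0027, 0.04, 0, 0, 0, 0.0854], [-0.0005, 0.0027, 0.052, 0, 0, 0, 0.0854], [-0.0005, 0.0027, 0.062, 0, 0, 0, 0.0854], [-0.0005, 0.0027, 0.062, 0, 0, 0, 0.0854], [-0.0005, 0.0027, 0.062, 0, 0, 0, 0.05], [-0.0005, 0.0027, 0.062, 0, 0, 0, 0.05]],
])

```text
t: 4.25
tool_pos: [692.9, 126.4, 29.4]
orientation: [3.14, 0.001, 2.498]
force: [1.1, 0.1, -0.5]
width: 55.4
gripper_force: 31.9
```

Emit:
move_arm([
  [[0, 0, 0, 0, 0, 0, 0.05], [0, 0, 0, 0, 0, 0, 0.05], [0, 0, 0, 0, 0, 0, 0.05], [0, 0, 0, 0, 0, 0, 0.05], [0, 0, -0.005, 0, 0, 0, 0.05], [0, 0, -0.015, 0, 0, 0, 0.05], [0, 0, -0.03, 0, 0, 0, 0.05], [0, 0, -0.05, 0, 0, 0, 0.05]],
])

```text
t: 5.25
tool_pos: [691.9, 126.2, 79.3]
orientation: [-3.141, -0.0, 2.498]
force: [-0.6, 0.2, -1.0]
width: 55.5
gripper_force: 32.1
```

```bash
python3 - <<'E'
from h import *
o=arm.get_obs();print(o["tool_pos"],o["width"],o["gripper_force"])
for p in [(465,-23.4,100),(465,-23.4,50)]:
    a,b=need(p,1.57+np.radians(14));print(a.round(4),b.round(3))
E
```

```text
[691.92922152 126.17467236  79.27340417] 55.54832619986575 32.06904148188187
[ 0.0917 -0.2559 -0.0206] [-0.    -0.     0.683]
[ 0.0917 -0.2558  0.0294] [-0.    -0.     0.683]
```

```bash
python3 - <<'E'
from h import *
c=arm.calibration("wrist");im=cv2.cvtColor(arm.snapshot("wrist"),cv2.COLOR_RGB2BGR);cv2.imwrite("pics/w3.png",im)
hsv=cv2.cvtColor(im,cv2.COLOR_BGR2HSV)
m=((hsv[...,0]>85)&(hsv[...,0]<125)&(hsv[...,1]>60)).astype(np.uint8)
cs,_=cv2.findContours(m,0,1);k=max(cs,key=cv2.contourArea);e=cv2.fitEllipse(cv2.convexHull(k));x,y,w,h=cv2.boundingRect(k);print(e,x,y,w,h)
o=arm.get_obs();A=R.from_euler("xyz",o["orientation"])
q=(x+w/2,y+h/2)
for z in(91,):
  for u in (e[0],q):print(o["tool_pos"],onz(c,u,z),A.inv().apply(onz(c,u,z)-o["tool_pos"]))
E
```

```text
((327.10089111328125, 274.66278076171875), (123.34781646728516, 128.1257781982422), 93.60144805908203) 260 214 130 124
[694.22784538 126.65968873  83.08820088] [684.72586163 130.36021908  91.        ] [ 9.79596079 -2.71476737 -7.95282187]
[694.22784538 126.65968873  83.08820088] [684.71432351 129.30849329  91.        ] [ 9.17386038 -3.56285341 -7.95400469]
```

View pics/w3.png

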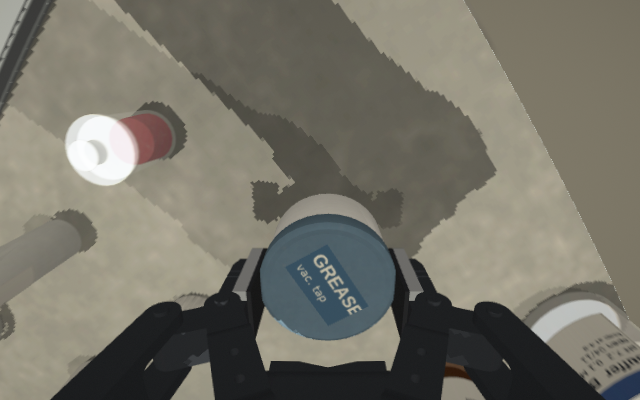

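The tin is gripped and lifted level. Its lid spans columns 260–396 and rows 213–340, so it sits about 3 mm toward tool +x, which I'll correct when placing it. Readings taken during motion lag behind, so I'll let the arm settle before measuring.

```bash
python3 - <<'E'
from h import *
for p in [(465.7,-26.3,175),(465.7,-26.3,70)]:
    a,b=need(p,1.57+np.radians(14));print(a.round(4),b.round(3),arm.get_obs()["tool_pos"])
E
```

```text
[ 0.0907 -0.2592 -0.0932] [0.005 0.002 0.683] [694.22784538 126.65968873  83.08820088]
[ 0.091  -0.2596  0.0118] [0.005 0.002 0.683] [694.22784538 126.65968873  83.08820088]
```

Emit:
move_arm([
  [[0, 0, -0.045, 0, 0, 0, 0.05], [0.01, -0.03, -0.085, 0, 0, 0.08, 0.05], [0.027, -0.075, -0.09, 0, 0, 0.2, 0.05], [0.044, -0.125, -0.09, 0, 0, 0.33, 0.05], [0.061, -0.175, -0.09, 0, 0, 0.46, 0.05], [0.077, -0.22, -0.09, 0, 0, 0.58, 0.05], [0.087, -0.248, -0.09, 0, 0, 0.66, 0.05], [0.0908, -0.2592, -0.085, 0, 0, 0.683, 0.05]],
])

```text
t: 6.3
tool_pos: [463.5, -27.5, 164.3]
orientation: [3.139, 0.0, 1.813]
force: [0.4, -0.3, -1.1]
width: 55.3
gripper_force: 32.4
```

Emit:
move_arm([
  [[0, 0, 0.02, 0, 0, 0, 0.05], [0, 0, 0.045, 0, 0, 0, 0.05], [0, 0, 0.07, 0, 0, 0, 0.05], [0, 0, 0.09, 0, 0, 0, 0.05], [0, 0, 0.1, 0, 0, 0, 0.05], [0, 0, 0.1, 0, 0, 0, 0.05], [0, 0, 0.1, 0, 0, 0, 0.05], [0, 0, 0.1, 0, 0, 0, 0.05]],
])

```text
t: 7.3
tool_pos: [464.7, -26.5, 64.0]
orientation: [3.14, 0.0, 1.815]
force: [-0.1, 0.1, -0.3]
width: 55.6
gripper_force: 32.4
```

```bash
python3 - <<'E'
from h import *
c=arm.calibration("wrist");im=cv2.cvtColor(arm.snapshot("wrist"),cv2.COLOR_RGB2BGR);cv2.imwrite("pics/w4.png",im)
o=arm.get_obs();print(o["tool_pos"],o["orientation"],o["force"])
print(proj(c,[[465,-23.4,18],[446.4,50.8,18],[430.2,115.8,18]]).round())
a,b=need((465.7,-26.3,35),1.57+np.radians(14));print(a.round(4),b.round(3))
E
```

```text
[464.54175488 -26.58194364  63.97959033] [3.14016863e+00 2.48871923e-04 1.81491273e+00] [-0.02662203 -0.39999235 -0.99093332]
[[330. 227.]
 [330.  87.]
 [331. -64.]]
[0.     0.0012 0.029 ] [0.001 0.    0.001]
```

View pics/w4.png

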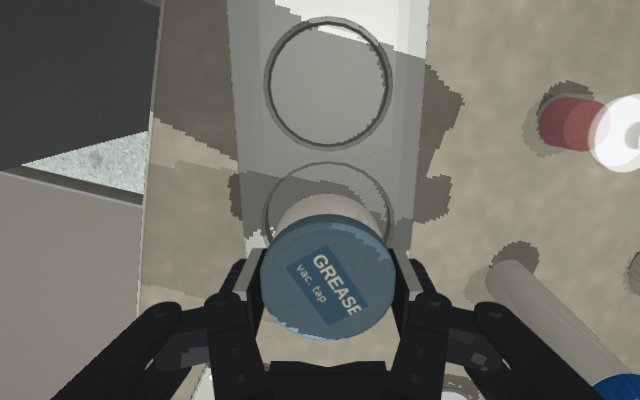

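The middle pocket's rim is centred at (328,82), where (330,87) was predicted, so the tray estimate holds to about 2 mm. The tin hangs over its own pocket, so I'll lower it.

Emit:
move_arm([
  [[0.001, 0, 0.006, 0, 0, 0, 0.05], [0.001, 0, 0.012, 0, 0, 0, 0.05], [0.001, 0, 0.018, 0, 0, 0, 0.05], [0.001, 0, 0.022, 0, 0, 0, 0.05], [0.001, 0, 0.025, 0, 0, 0, 0.05], [0.001, 0, 0.027, 0, 0, 0, 0.05], [0.001, 0, 0.027, 0, 0, 0, 0.05], [0.001, 0, 0.027, 0, 0, 0, 0.05]],
])

```text
t: 8.35
tool_pos: [463.8, -25.6, 36.4]
orientation: [3.141, 0.0, 1.815]
force: [0.5, -0.3, -0.7]
width: 55.7
gripper_force: 32.4
```

Emit:
move_arm([
  [[0, 0, 0.001, 0, 0, 0, 0.05], [0, 0, 0.002, 0, 0, 0, 0.05], [0, 0, 0.003, 0, 0, 0, 0.05], [0, 0, 0.003, 0, 0, 0, 0.05], [0, 0, 0.003, 0, 0, 0, 0.05], [0, 0, 0.003, 0, 0, 0, 0.05], [0, 0, 0.003, 0, 0, 0, 0.05], [0, 0, 0.003, 0, 0, 0, 0.05]],
])

```text
t: 9.35
tool_pos: [463.9, -25.6, 35.1]
orientation: [3.141, -0.0, 1.815]
force: [-6.2, -0.1, 23.7]
width: 55.6
gripper_force: 34.0
```

The tin touched down at TCP z ≈ 35.5, which is the pocket floor (29.4 + 6). I'll ease off a little, release and rise.

Emit:
move_arm([
  [[0, 0, -0.002, 0, 0, 0, 0.05], [0, 0, -0.002, 0, 0, 0, 0.065], [0, 0, -0.002, 0, 0, 0, 0.08], [0, 0, -0.002, 0, 0, 0, 0.08], [0, 0, -0.02, 0, 0, 0, 0.0854], [0, 0, -0.055, 0, 0, 0, 0.0854], [0, 0, -0.1, 0, 0, 0, 0.0854], [0, 0, -0.145, 0, 0, 0, 0.0854]],
])

```text
t: 10.35
tool_pos: [463.2, -25.7, 179.3]
orientation: [-3.141, -0.0, 1.815]
force: [1.6, 0.5, -0.6]
width: 85.4
gripper_force: 0.0
```

```bash
python3 - <<'E'
from h import *
for p in [(697.8,-117.9,175),(697.8,-117.9,65)]:
    a,b=need(p,1.57-.17);print(a.round(4),b.round(3),arm.get_obs()["tool_pos"])
E
```

```text
[-0.1462  0.2053  0.0041] [-0.001  0.     0.415] [463.23761394 -25.66724676 179.31379766]
[-0.1462  0.2054  0.1141] [-0.001  0.     0.415] [463.23761394 -25.66724676 179.31379766]
```

Emit:
move_arm([
  [[-0.02, 0.028, 0.0, 0, 0, 0.06, 0.0854], [-0.042, 0.06, 0.0, 0, 0, 0.13, 0.0854], [-0.067, 0.095, 0.0, 0, 0, 0.2, 0.0854], [-0.095, 0.133, 0.0, 0, 0, 0.28, 0.0854], [-0.12, 0.168, 0.0, 0, 0, 0.35, 0.0854], [-0.14, 0.196, 0.0, 0, 0, 0.4, 0.0854], [-0.1462, 0.2053, 0.0, 0, 0, 0.415, 0.0854], [-0.1462, 0.2053, 0.0, 0, 0, 0.415, 0.0854]],
])

```text
t: 11.35
tool_pos: [697.7, -117.9, 177.4]
orientation: [-3.14, 0.0, 1.4]
force: [0.0, 0.3, 0.2]
width: 85.4
gripper_force: 0.0
```

```bash
python3 - <<'E'
from h import *
import pickle
c=arm.calibration("wrist");im=cv2.cvtColor(arm.snapshot("wrist"),cv2.COLOR_RGB2BGR);cv2.imwrite("pics/w5.png",im);pickle.dump(c,open("w5.pkl","wb"))
o=arm.get_obs();print(o["tool_pos"],o["orientation"])
print(proj(c,[[697.8,-117.9,100],[590.9,-38.1,110]]).round())
a,b=need((697.8,-117.9,58),1.4);print(a.round(4),b.round(3))
E
```

```text
[ 697.17555506 -117.44049553  177.58261863] [-3.13963988e+00 -1.91648960e-04  1.40053015e+00]
[[328. 212.]
 [128. 123.]]
[-0.0004  0.0009  0.1196] [-0.002 -0.     0.001]
```

View pics/w5.png

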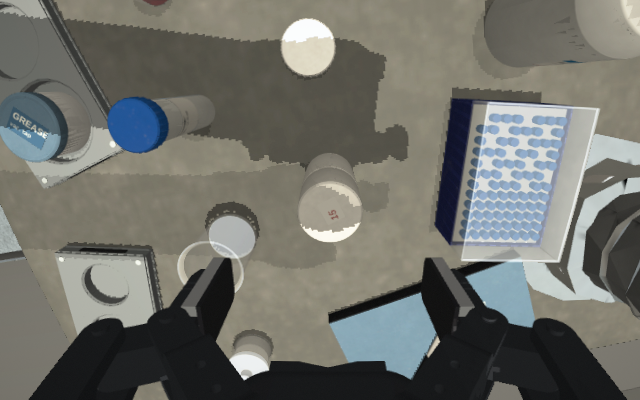

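The bottle top is at (330,211), where (328,212) was predicted. The tube cap is at (138,125), so the tube stands about 4 mm further toward +x than I first had it. I'll go down and grip the bottle.

Emit:
move_arm([
  [[0, 0.001, 0.02, 0, 0, 0, 0.0854], [0, 0.001, 0.045, 0, 0, 0, 0.0854], [0, 0.001, 0.07, 0, 0, 0, 0.0854], [0, 0.001, 0.095, 0, 0, 0, 0.0854], [0, 0.001, 0.113, 0, 0, 0, 0.0854], [0, 0.001, 0.12, 0, 0, 0, 0.0854], [0, 0.001, 0.12, 0, 0, 0, 0.0854], [0, 0.001, 0.12, 0, 0, 0, 0.06]],
])

```text
t: 12.4
tool_pos: [700.1, -118.3, 59.4]
orientation: [3.14, -0.0, 1.4]
force: [0.4, -0.5, 1.1]
width: 69.5
gripper_force: 0.0
```

Emit:
move_arm([
  [[0, 0, 0, 0, 0, 0, 0.038], [0, 0, 0, 0, 0, 0, 0.038], [0, 0, 0, 0, 0, 0, 0.038], [0, 0, 0, 0, 0, 0, 0.038], [0, 0, 0, 0, 0, 0, 0.038], [0, 0, 0, 0, 0, 0, 0.038], [0, 0, 0, 0, 0, 0, 0.038], [0, 0, 0, 0, 0, 0, 0.038]],
])

```text
t: 13.4
tool_pos: [699.8, -118.2, 59.4]
orientation: [3.14, -0.0, 1.4]
force: [-1.6, 0.7, 6.3]
width: 44.1
gripper_force: 31.1
```

```bash
python3 - <<'E'
from h import *
a,b=need((446.4,50.8,200),1.815);print(a.round(4),b.round(3),arm.get_obs()["tool_pos"])
E
```

```text
[ 0.1234 -0.2783 -0.141 ] [ 0.001  0.    -0.415] [ 699.81741472 -118.17710928   59.3586143 ]
```

Emit:
move_arm([
  [[0, 0, -0.01, 0, 0, 0, 0.038], [0, 0, -0.035, 0, 0, 0, 0.038], [0, 0, -0.065, 0, 0, 0, 0.038], [0, 0, -0.1, 0, 0, 0, 0.038], [0, 0, -0.135, 0, 0, 0, 0.038], [0, 0, -0.155, 0, 0, 0, 0.038], [0.01, -0.02, -0.155, 0, 0, -0.03, 0.038], [0.025, -0.055, -0.155, 0, 0, -0.08, 0.038]],
])

```text
t: 14.4
tool_pos: [648.9, -84.6, 212.9]
orientation: [3.142, 0.001, 1.48]
force: [0.3, 0.3, -0.5]
width: 43.9
gripper_force: 30.9
```

```bash
python3 - <<'E'
from h import *
a,b=need((446,52,200),1.815);print(a.round(4),b.round(3),arm.get_obs()["tool_pos"])
E
```

```text
[ 0.1176 -0.2145  0.0128] [-0.     0.001 -0.335] [648.92061189 -84.57565122 212.87583399]
```

Emit:
move_arm([
  [[0.018, -0.034, 0, 0, 0, -0.055, 0.038], [0.038, -0.07, 0, 0, 0, -0.11, 0.038], [0.058, -0.107, 0, 0, 0, -0.17, 0.038], [0.078, -0.144, 0, 0, 0, -0.23, 0.038], [0.096, -0.177, 0, 0, 0, -0.28, 0.038], [0.11, -0.202, 0.01, 0, 0, -0.32, 0.038], [0.1176, -0.2145, 0.03, 0, 0, -0.335, 0.038], [0.1176, -0.2145, 0.05, 0, 0, -0.335, 0.038]],
])

```text
t: 15.4
tool_pos: [445.0, 53.5, 162.7]
orientation: [-3.141, -0.001, 1.817]
force: [0.2, -0.1, -1.3]
width: 43.6
gripper_force: 30.9
```

Emit:
move_arm([
  [[0, 0, 0.02, 0, 0, 0, 0.038], [0, 0, 0.04, 0, 0, 0, 0.038], [0, 0, 0.05, 0, 0, 0, 0.038], [0, 0, 0.05, 0, 0, 0, 0.038], [0, 0, 0.05, 0, 0, 0, 0.038], [0, 0, 0.05, 0, 0, 0, 0.038], [0, 0, 0.05, 0, 0, 0, 0.038], [0, 0, 0.05, 0, 0, 0, 0.038]],
])

```text
t: 16.4
tool_pos: [446.5, 52.5, 113.5]
orientation: [3.141, -0.0, 1.815]
force: [-0.1, 0.3, -0.5]
width: 44.2
gripper_force: 30.9
```

```bash
python3 - <<'E'
from h import *
c=arm.calibration("wrist");im=cv2.cvtColor(arm.snapshot("wrist"),cv2.COLOR_RGB2BGR);cv2.imwrite("pics/w6.png",im)
o=arm.get_obs();print(o["tool_pos"],o["orientation"],o["force"])
print(proj(c,[[446.4,50.8,18],[430.2,115.8,18],[430.2-.24*22,115.8+.97*22,18]]).round())
a,b=need((446,52,66),1.815);print(a.round(4),b.round(3))
E
```

```text
[446.42750511  52.54120885 113.46112198] [ 3.14127928e+00 -1.39187174e-05  1.81483549e+00] [ 0.73491536 -0.67560279 -0.96874339]
[[327. 205.]
 [327. 110.]
 [327.  75.]]
[-0.0004 -0.0006  0.0475] [ 0. -0. -0.]
```

View pics/w6.png

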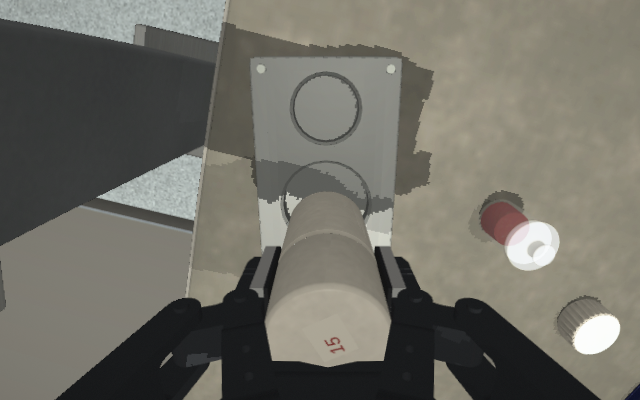

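The small pocket's rim is centred at (326,108), where (327,110) was predicted. The bottle's far base edge is at row 192, so it sits about 2 mm toward tool -x, and I'll correct by +1.5 mm.

Emit:
move_arm([
  [[0.0015, 0, 0.01, 0, 0, 0, 0.038], [0.0015, 0, 0.02, 0, 0, 0, 0.038], [0.0015, 0, 0.03, 0, 0, 0, 0.038], [0.0015, 0, 0.038, 0, 0, 0, 0.038], [0.0015, 0, 0.043, 0, 0, 0, 0.038], [0.0015, 0, 0.046, 0, 0, 0, 0.038], [0.0015, 0, 0.046, 0, 0, 0, 0.038], [0.0015, 0, 0.046, 0, 0, 0, 0.038]],
])

```text
t: 17.45
tool_pos: [446.2, 54.0, 67.5]
orientation: [3.141, -0.0, 1.815]
force: [0.4, -0.6, -1.9]
width: 43.9
gripper_force: 30.9
```

Emit:
move_arm([
  [[0, 0, 0.0005, 0, 0, 0, 0.038], [0, 0, 0.001, 0, 0, 0, 0.038], [0, 0, 0.0015, 0, 0, 0, 0.038], [0, 0, 0.002, 0, 0, 0, 0.038], [0, 0, 0.0025, 0, 0, 0, 0.038], [0, 0, 0.0025, 0, 0, 0, 0.038], [0, 0, 0.0025, 0, 0, 0, 0.038], [0, 0, 0.0025, 0, 0, 0, 0.038]],
])

```text
t: 18.45
tool_pos: [446.0, 54.0, 65.3]
orientation: [3.142, -0.0, 1.815]
force: [-1.9, 0.3, 6.4]
width: 44.1
gripper_force: 31.6
```

Contact came at 65.3, which is the floor. Next I'll release, rise and go to the tube.

Emit:
move_arm([
  [[0, 0, 0, 0, 0, 0, 0.05], [0, 0, 0, 0, 0, 0, 0.065], [0, 0, 0, 0, 0, 0, 0.08], [0, 0, 0, 0, 0, 0, 0.0854], [0, 0, -0.02, 0, 0, 0, 0.0854], [0, 0, -0.055, 0, 0, 0, 0.0854], [0, 0, -0.1, 0, 0, 0, 0.0854], [0, 0, -0.145, 0, 0, 0, 0.0854]],
])

```text
t: 19.45
tool_pos: [445.6, 53.9, 211.0]
orientation: [-3.141, 0.0, 1.815]
force: [1.0, -0.8, 0.5]
width: 85.5
gripper_force: 0.0
```

```bash
python3 - <<'E'
from h import *
a,b=need((594,-38,210),1.5);print(a.round(4),b.round(3),arm.get_obs()["tool_pos"])
E
```

```text
[-0.125   0.1218  0.0009] [-0.001  0.     0.315] [445.59901811  53.89557991 211.00627596]
```

Emit:
move_arm([
  [[-0.015, 0.015, 0, 0, 0, 0.04, 0.0854], [-0.04, 0.04, 0, 0, 0, 0.1, 0.0854], [-0.065, 0.065, 0, 0, 0, 0.16, 0.0854], [-0.09, 0.09, 0, 0, 0, 0.22, 0.0854], [-0.112, 0.11, 0, 0, 0, 0.28, 0.0854], [-0.125, 0.122, 0, 0, 0, 0.315, 0.0854], [-0.125, 0.122, 0, 0, 0, 0.315, 0.0854], [-0.125, 0.122, 0, 0, 0, 0.315, 0.0854]],
])

```text
t: 20.45
tool_pos: [593.6, -37.5, 208.6]
orientation: [-3.139, -0.0, 1.5]
force: [-0.2, -0.5, 0.5]
width: 85.6
gripper_force: 0.0
```

```bash
python3 - <<'E'
from h import *
import pickle
c=arm.calibration("wrist");im=cv2.cvtColor(arm.snapshot("wrist"),cv2.COLOR_RGB2BGR);cv2.imwrite("pics/w7.png",im);pickle.dump(c,open("w7.pkl","wb"))
hsv=cv2.cvtColor(im,cv2.COLOR_BGR2HSV)
m=((hsv[...,0]>95)&(hsv[...,0]<125)&(hsv[...,1]>90)&(hsv[...,2]>40)).astype(np.uint8)
n,l,s,cen=cv2.connectedComponentsWithStats(m)
o=arm.get_obs();print(o["tool_pos"],o["orientation"])
for i in range(1,n):
    if s[i,4]>300: print(s[i],cen[i].round(),onz(c,cen[i],110).round(1))
E
```

```text
[593.59896547 -37.24985885 209.00559494] [-3.13984827e+00 -2.64117530e-04  1.50080901e+00]
[165 156  42  38 429] [185. 176.] [492.9 -10.7 110. ]
[ 305  180   45   46 1643] [327. 202.] [592.7 -38.  110. ]
[ 506  181  128  120 2235] [551. 223.] [762.4 -67.1 110. ]
```

View pics/w7.png

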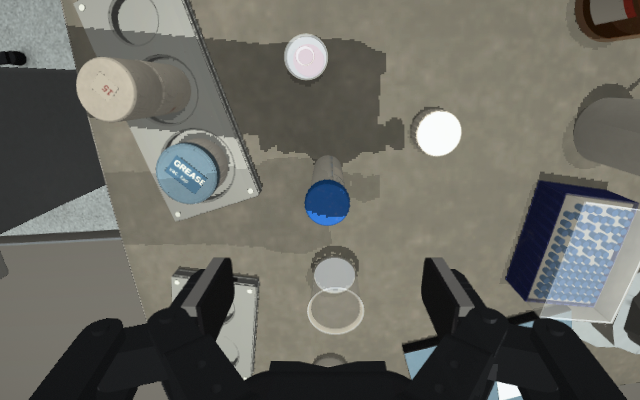

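The tube cap is at (327,202), so the tube is at (592.7,-38). The tin and bottle stand upright in their pockets at (190,172) and (110,90), and the slim jar's knob is at (306,57). I'll go down over the tube.

Emit:
move_arm([
  [[0, -0.001, 0.02, 0, 0, 0, 0.0854], [0, -0.001, 0.045, 0, 0, 0, 0.0854], [0, -0.001, 0.075, 0, 0, 0, 0.0854], [0, -0.001, 0.105, 0, 0, 0, 0.0854], [0, -0.001, 0.128, 0, 0, 0, 0.0854], [0, -0.001, 0.14, 0, 0, 0, 0.0854], [0, -0.001, 0.14, 0, 0, 0, 0.0854], [0, -0.001, 0.14, 0, 0, 0, 0.0854]],
])

```text
t: 21.5
tool_pos: [594.3, -37.7, 70.8]
orientation: [3.14, -0.0, 1.5]
force: [0.2, 0.6, -0.3]
width: 85.5
gripper_force: 0.0
```

Emit:
move_arm([
  [[0, -0.0015, 0.002, 0, 0, 0, 0.07], [0, -0.0015, 0.002, 0, 0, 0, 0.055], [0, -0.0015, 0.002, 0, 0, 0, 0.045], [0, -0.0015, 0.002, 0, 0, 0, 0.038], [0, -0.0015, 0.002, 0, 0, 0, 0.032], [0, -0.0015, 0.002, 0, 0, 0, 0.028], [0, -0.0015, 0.002, 0, 0, 0, 0.022], [0, -0.0015, 0.002, 0, 0, 0, 0.02]],
])

```text
t: 22.5
tool_pos: [592.3, -37.7, 67.9]
orientation: [3.141, -0.0, 1.5]
force: [1.0, -1.1, 0.2]
width: 28.7
gripper_force: 26.0
```

Emit:
move_arm([
  [[0, 0, 0, 0, 0, 0, 0.02], [0, 0, 0, 0, 0, 0, 0.02], [0, 0, 0, 0, 0, 0, 0.02], [0, 0, -0.01, 0, 0, 0, 0.02], [0, 0, -0.04, 0, 0, 0, 0.02], [0, 0, -0.08, 0, 0, 0, 0.02], [0, 0, -0.12, 0, 0, 0, 0.02], [0, 0, -0.14, 0, 0, 0, 0.02]],
])

```text
t: 23.5
tool_pos: [592.8, -37.8, 210.8]
orientation: [3.139, -0.0, 1.5]
force: [0.1, 0.3, -0.2]
width: 28.5
gripper_force: 26.1
```

```bash
python3 - <<'E'
from h import *
a,b=need((430,117,200),1.815);print(a.round(4),b.round(3),arm.get_obs()["tool_pos"])
E
```

```text
[ 0.1429 -0.1735  0.0103] [ 0.003  0.    -0.315] [592.8480889  -37.84092409 210.84082642]
```

Emit:
move_arm([
  [[0.015, -0.018, 0, 0, 0, -0.03, 0.02], [0.038, -0.046, 0, 0, 0, -0.09, 0.02], [0.065, -0.08, 0, 0, 0, -0.15, 0.02], [0.093, -0.114, 0, 0, 0, -0.21, 0.02], [0.118, -0.145, 0, 0, 0, -0.26, 0.02], [0.137, -0.166, 0, 0, 0, -0.3, 0.02], [0.143, -0.1735, 0, 0, 0, -0.315, 0.02], [0.143, -0.1735, 0, 0, 0, -0.315, 0.02]],
])

```text
t: 24.5
tool_pos: [429.6, 117.2, 208.1]
orientation: [3.141, 0.0, 1.815]
force: [0.6, 0.4, -0.1]
width: 28.4
gripper_force: 26.1
```

Emit:
move_arm([
  [[0, 0, 0.015, 0, 0, 0, 0.02], [0, 0, 0.035, 0, 0, 0, 0.02], [0, 0, 0.06, 0, 0, 0, 0.02], [0, 0, 0.08, 0, 0, 0, 0.02], [0, 0, 0.09, 0, 0, 0, 0.02], [0, 0, 0.09, 0, 0, 0, 0.02], [0, 0, 0.09, 0, 0, 0, 0.02], [0, 0, 0.09, 0, 0, 0, 0.02]],
])

```text
t: 25.5
tool_pos: [429.8, 117.4, 118.5]
orientation: [3.14, -0.0, 1.815]
force: [-0.3, -0.4, -0.6]
width: 28.9
gripper_force: 26.1
```

```bash
python3 - <<'E'
from h import *
c=arm.calibration("wrist");im=cv2.cvtColor(arm.snapshot("wrist"),cv2.COLOR_RGB2BGR);cv2.imwrite("pics/w8.png",im)
o=arm.get_obs();print(o["tool_pos"],o["orientation"],o["force"])
p=np.array([430.2,115.8,18]);f=np.array([-.242,.97,0]);s=np.array([.97,.242,0])
print("pocket far rim, right,left",proj(c,[p+22*f,p+22*s,p-22*s]).round())
# tube foot far edge if centred in the grip
q=o["tool_pos"]-[0,0,68];print("foot far edge",proj(c,[q+14*f,q+14*s,q-14*s]).round())
a,b=need((430,117,77),1.815);print(a.round(4),b.round(3))
E
```

```text
[429.69826307 117.44837572 118.43916518] [ 3.14011872e+00 -1.86485150e-04  1.81479041e+00] [-0.59403532 -0.69761561 -0.6759131 ]
pocket far rim, right,left [[328. 174.]
 [358. 203.]
 [298. 203.]]
foot far edge [[328. 197.]
 [350. 218.]
 [306. 218.]]
[-0.0005  0.0001  0.0414] [ 0.001 -0.    -0.   ]
```

View pics/w8.png

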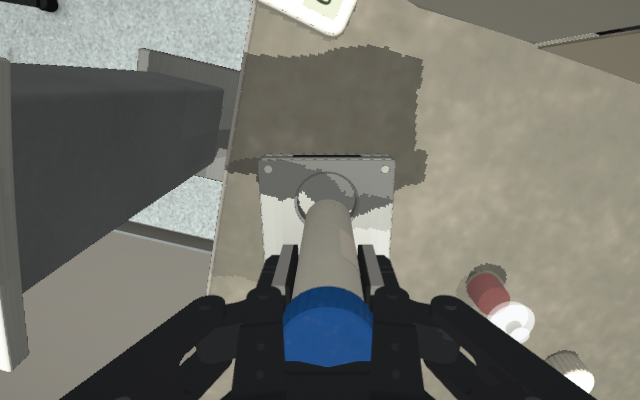

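The pocket's far rim is at row 172 (174 predicted) and the tube's foot edge at row 198 (197 predicted), so it's aligned. I'll lower the tube.

Emit:
move_arm([
  [[0.0005, 0, 0.01, 0, 0, 0, 0.02], [0.0005, 0, 0.02, 0, 0, 0, 0.02], [0.0005, 0, 0.03, 0, 0, 0, 0.02], [0.0005, 0, 0.036, 0, 0, 0, 0.02], [0.0005, 0, 0.04, 0, 0, 0, 0.02], [0.0005, 0, 0.042, 0, 0, 0, 0.02], [0.0005, 0, 0.0435, 0, 0, 0, 0.02], [0.0005, 0, 0.0435, 0, 0, 0, 0.02]],
])

```text
t: 26.55
tool_pos: [429.1, 117.8, 74.4]
orientation: [3.141, -0.0, 1.815]
force: [-0.4, -0.2, -0.9]
width: 28.5
gripper_force: 26.1
```

Emit:
move_arm([
  [[0, 0, 0.0003, 0, 0, 0, 0.02], [0, 0, 0.0006, 0, 0, 0, 0.02], [0, 0, 0.0009, 0, 0, 0, 0.02], [0, 0, 0.0012, 0, 0, 0, 0.02], [0, 0, 0.0012, 0, 0, 0, 0.02], [0, 0, 0.0012, 0, 0, 0, 0.02], [0, 0, 0.0012, 0, 0, 0, 0.02], [0, 0, 0.0012, 0, 0, 0, 0.02]],
])

```text
t: 27.55
tool_pos: [429.3, 117.8, 73.8]
orientation: [3.141, -0.0, 1.815]
force: [-1.6, -1.0, 8.5]
width: 28.2
gripper_force: 26.2
```

Emit:
move_arm([
  [[0, 0, 0, 0, 0, 0, 0.035], [0, 0, 0, 0, 0, 0, 0.05], [0, 0, 0, 0, 0, 0, 0.065], [0, 0, 0, 0, 0, 0, 0.08], [0, 0, -0.02, 0, 0, 0, 0.0854], [0, 0, -0.055, 0, 0, 0, 0.0854], [0, 0, -0.1, 0, 0, 0, 0.0854], [0, 0, -0.145, 0, 0, 0, 0.0854]],
])

```text
t: 28.55
tool_pos: [428.7, 117.6, 219.3]
orientation: [-3.141, 0.0, 1.815]
force: [0.8, -0.2, -0.1]
width: 85.2
gripper_force: 0.0
```

```bash
python3 - <<'E'
from h import *
import pickle
c=pickle.load(open("w7.pkl","rb"));s=onz(c,(306,57),64);print(s)
a,b=need((s[0],s[1],165),1.5);print(a.round(4),b.round(3),arm.get_obs()["tool_pos"])
E
```

```text
[583.78422085  65.17483084  64.        ]
[-0.0884  0.1379  0.0542] [-0.001  0.     0.315] [428.66157916 117.63734154 219.30397135]
```

Emit:
move_arm([
  [[-0.015, 0.02, 0, 0, 0, 0.05, 0.0854], [-0.035, 0.05, 0, 0, 0, 0.12, 0.0854], [-0.055, 0.082, 0.005, 0, 0, 0.19, 0.0854], [-0.072, 0.11, 0.02, 0, 0, 0.25, 0.0854], [-0.084, 0.13, 0.04, 0, 0, 0.3, 0.0854], [-0.0884, 0.138, 0.054, 0, 0, 0.315, 0.0854], [-0.0884, 0.138, 0.054, 0, 0, 0.315, 0.0854], [-0.0884, 0.138, 0.054, 0, 0, 0.315, 0.0854]],
])

```text
t: 29.55
tool_pos: [583.7, 65.9, 164.5]
orientation: [-3.141, -0.0, 1.501]
force: [1.2, -0.2, -0.4]
width: 85.5
gripper_force: 0.0
```

```bash
python3 - <<'E'
from h import *
c=arm.calibration("wrist");im=cv2.cvtColor(arm.snapshot("wrist"),cv2.COLOR_RGB2BGR);cv2.imwrite("pics/w9.png",im)
o=arm.get_obs();print(o["tool_pos"],o["orientation"])
s=[583.8,65.2];print("lid",proj(c,[s+[64],s+[48]]).round())
hsv=cv2.cvtColor(im,cv2.COLOR_BGR2HSV);H,S,V=cv2.split(hsv)
red=(((H<8)|(H>170))&(S>60)).astype(np.uint8); red[260:]=0
wh=((S<60)&(V>200)).astype(np.uint8); 
for n_,m in(("red",red),("white",wh)):
    n,l,st,cen=cv2.connectedComponentsWithStats(m)
    for i in range(1,n):
        if st[i,4]>150: print(n_,st[i],cen[i].round())
cv2.imwrite("pics/w9c.png",cv2.resize(im[120:280,240:430],None,fx=3.5,fy=3.5))
a,b=need((583.8,65.2,30),1.5);print(a.round(4),b.round(3))
E
```

```text
[583.95418025  65.94493952 164.8651604 ] [ 3.14110130e+00 -6.12170509e-04  1.50098590e+00]
lid [[328. 202.]
 [328. 195.]]
red [312 162  31  15 231] [327. 168.]
white [ 306  172   42   40 1274] [326. 191.]
white [  87  223   64   60 2868] [118. 252.]
white [ 437  231   47   42 1390] [461. 251.]
[-0.0008 -0.0002  0.1349] [ 0.    -0.001  0.001]
```

View pics/w9c.png

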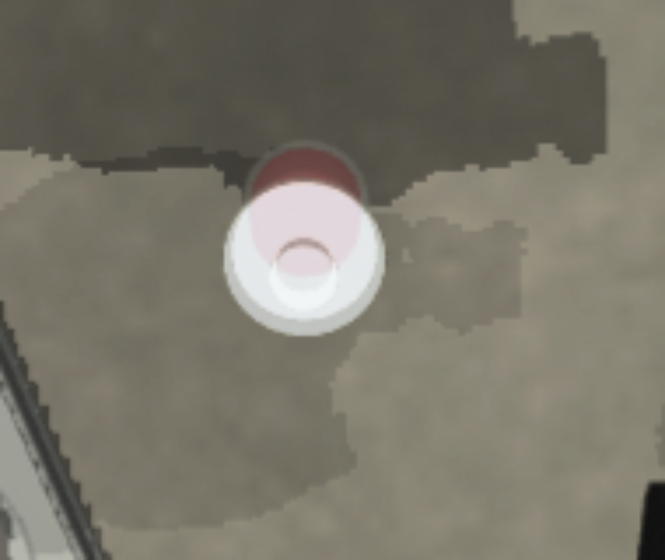

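This is my last picture by count (13 of 14 viewed). The slim jar's knob is at about (327,198.5), so the jar is near (583.6,66.7) and centred between the fingers. I'll go down and grip it.

Emit:
move_arm([
  [[0.0008, 0, 0.02, 0, 0, 0, 0.0854], [0.0008, 0, 0.045, 0, 0, 0, 0.0854], [0.0008, 0, 0.072, 0, 0, 0, 0.0854], [0.0008, 0, 0.1, 0, 0, 0, 0.0854], [0.0008, 0, 0.122, 0, 0, 0, 0.0854], [0.0008, 0, 0.134, 0, 0, 0, 0.0854], [0.0008, 0, 0.134, 0, 0, 0, 0.0854], [0.0008, 0, 0.134, 0, 0, 0, 0.0854]],
], grip_force=25)

```text
t: 30.6
tool_pos: [585.2, 66.3, 31.2]
orientation: [3.14, -0.001, 1.5]
force: [-0.2, -0.2, 0.3]
width: 85.6
gripper_force: 0.0
```

Emit:
move_arm([
  [[0, 0, 0, 0, 0, 0, 0.07], [0, 0, 0, 0, 0, 0, 0.058], [0, 0, 0, 0, 0, 0, 0.049], [0, 0, 0, 0, 0, 0, 0.042], [0, 0, 0, 0, 0, 0, 0.037], [0, 0, 0, 0, 0, 0, 0.033], [0, 0, 0, 0, 0, 0, 0.027], [0, 0, 0, 0, 0, 0, 0.025]],
])

```text
t: 31.6
tool_pos: [584.3, 66.2, 30.2]
orientation: [-3.142, -0.0, 1.5]
force: [-1.3, -1.2, 2.9]
width: 34.2
gripper_force: 24.7
```

Emit:
move_arm([
  [[0, 0, 0, 0, 0, 0, 0.025], [0, 0, 0, 0, 0, 0, 0.025], [0, 0, 0, 0, 0, 0, 0.025], [0, 0, -0.01, 0, 0, 0, 0.025], [0, 0, -0.04, 0, 0, 0, 0.025], [0, 0, -0.08, 0, 0, 0, 0.025], [0, 0, -0.12, 0, 0, 0, 0.025], [0, 0, -0.16, 0, 0, 0, 0.025]],
])

```text
t: 32.6
tool_pos: [584.3, 66.0, 191.8]
orientation: [3.141, -0.0, 1.5]
force: [0.4, 1.3, 0.4]
width: 34.1
gripper_force: 25.0
```

```bash
python3 - <<'E'
from h import *
a,b=need((500,-80,200),1.4);print(a.round(4),b.round(3),arm.get_obs()["tool_pos"])
E
```

```text
[-0.1516 -0.0737 -0.0082] [ 0.001 -0.     0.1  ] [584.34121186  66.01797472 191.80433216]
```

```bash
python3 - <<'E'
from h import *
a,b=need((449.9,-190.7,185),1.37);print(a.round(4),b.round(3))
E
```

```text
[-0.2656 -0.1159  0.0067] [ 0.001 -0.     0.13 ]
```

Emit:
move_arm([
  [[-0.025, -0.011, 0, 0, 0, 0.01, 0.025], [-0.065, -0.028, 0, 0, 0, 0.03, 0.025], [-0.11, -0.048, 0, 0, 0, 0.05, 0.025], [-0.155, -0.068, 0, 0, 0, 0.075, 0.025], [-0.2, -0.088, 0, 0, 0, 0.1, 0.025], [-0.235, -0.103, 0, 0, 0, 0.12, 0.025], [-0.258, -0.113, 0.0, 0, 0, 0.13, 0.025], [-0.2656, -0.116, 0.0, 0, 0, 0.13, 0.025]],
])

```text
t: 33.6
tool_pos: [449.0, -192.2, 190.6]
orientation: [3.141, 0.0, 1.367]
force: [-0.3, 0.3, 0.2]
width: 34.4
gripper_force: 25.0
```

Emit:
move_arm([
  [[0, 0, 0.02, 0, 0, 0, 0.025], [0, 0, 0.05, 0, 0, 0, 0.025], [0, 0, 0.08, 0, 0, 0, 0.025], [0, 0, 0.1, 0, 0, 0, 0.025], [0, 0, 0.11, 0, 0, 0, 0.025], [0, 0, 0.11, 0, 0, 0, 0.025], [0, 0, 0.11, 0, 0, 0, 0.025], [0, 0, 0.11, 0, 0, 0, 0.025]],
])

```text
t: 34.6
tool_pos: [450.5, -190.7, 80.9]
orientation: [3.14, 0.0, 1.37]
force: [-0.8, 0.5, -0.5]
width: 33.7
gripper_force: 25.0
```

```bash
python3 - <<'E'
from h import *
import pickle
c=arm.calibration("wrist");im=cv2.cvtColor(arm.snapshot("wrist"),cv2.COLOR_RGB2BGR);cv2.imwrite("pics/w10.png",im);pickle.dump(c,open("w10.pkl","wb"))
o=arm.get_obs();print(o["tool_pos"],o["orientation"],o["force"])
T=np.array([442.5,-227]);y=np.radians(-11.5);M=np.array([[np.cos(y),-np.sin(y)],[np.sin(y),np.cos(y)]])
L=lambda x,yy,z=18:[*(T+M@[x,yy]),z]
print("corners +y, far rim",proj(c,[L(-48,73),L(48,73),L(0,61)]).round(1))
print("jar foot far edge",proj(c,[o["tool_pos"]+[*(M@[0,16]),-30.2], o["tool_pos"]+[*(M@[0,0]),33.8]]).round(1))
g=cv2.cvtColor(im,cv2.COLOR_BGR2GRAY);print(g[100:215:3,327].tolist())
a,b=need((449.9,-190.7,37),1.37);print(a.round(4),b.round(3))
E
```

```text
[ 450.42584946 -190.69218771   80.82987046] [ 3.14007452e+00 -1.75221689e-05  1.36989217e+00] [-0.03727656 -0.74316474 -0.37088812]
corners +y, far rim [[245.2 164.5]
 [407.6 164.3]
 [326.5 183.9]]
jar foot far edge [[327.5 216.3]
 [328.1 327.2]]
[85, 87, 89, 89, 89, 88, 88, 88, 89, 88, 88, 89, 86, 87, 88, 89, 90, 89, 87, 87, 21, 117, 124, 124, 124, 123, 122, 120, 108, 96, 92, 92, 92, 92, 91, 92, 92, 92, 92]
[-0.0001 -0.0006  0.0438] [ 0.002 -0.    -0.   ]
```

View pics/w10.png

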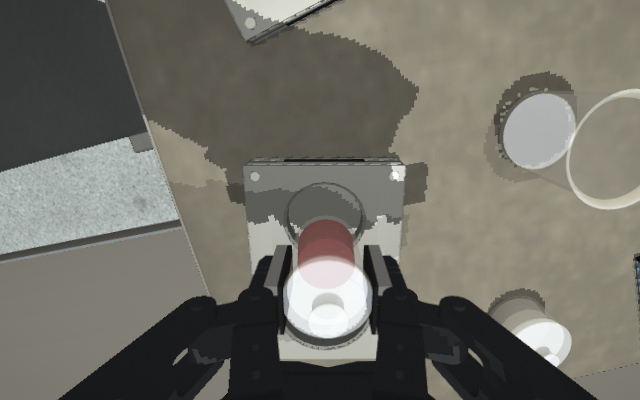

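That was the 14th and last picture. The tray corners are at (244,163) and (404,163), the pocket's far rim at row 183 and the jar's foot at about row 217, all within 1–2 px of prediction. The squat jar shows near (535,345). I'll lower the slim jar.

Emit:
move_arm([
  [[0, -0.001, 0.01, 0, 0, 0, 0.025], [0, -0.001, 0.02, 0, 0, 0, 0.025], [0, -0.001, 0.03, 0, 0, 0, 0.025], [0, -0.001, 0.036, 0, 0, 0, 0.025], [0, -0.001, 0.04, 0, 0, 0, 0.025], [0, -0.001, 0.042, 0, 0, 0, 0.025], [0, -0.001, 0.042, 0, 0, 0, 0.025], [0, -0.001, 0.042, 0, 0, 0, 0.025]],
])

```text
t: 35.65
tool_pos: [449.1, -190.5, 38.3]
orientation: [3.141, 0.0, 1.37]
force: [-0.2, -1.3, -0.7]
width: 34.1
gripper_force: 25.0
```

Emit:
move_arm([
  [[0, 0, 0.0005, 0, 0, 0, 0.025], [0, 0, 0.001, 0, 0, 0, 0.025], [0, 0, 0.0015, 0, 0, 0, 0.025], [0, 0, 0.002, 0, 0, 0, 0.025], [0, 0, 0.0025, 0, 0, 0, 0.025], [0, 0, 0.0025, 0, 0, 0, 0.025], [0, 0, 0.0025, 0, 0, 0, 0.025], [0, 0, 0.0025, 0, 0, 0, 0.025]],
])

```text
t: 36.65
tool_pos: [448.8, -190.5, 36.0]
orientation: [3.141, -0.0, 1.37]
force: [-1.5, 0.2, 5.5]
width: 34.2
gripper_force: 25.2
```

It's on the floor, so I'll release, rise and go over the squat jar.

Emit:
move_arm([
  [[0, 0, 0, 0, 0, 0, 0.04], [0, 0, 0, 0, 0, 0, 0.055], [0, 0, 0, 0, 0, 0, 0.07], [0, 0, 0, 0, 0, 0, 0.0854], [0, 0, -0.02, 0, 0, 0, 0.0854], [0, 0, -0.055, 0, 0, 0, 0.0854], [0, 0, -0.1, 0, 0, 0, 0.0854], [0, 0, -0.145, 0, 0, 0, 0.0854]],
])

```text
t: 37.65
tool_pos: [448.5, -190.3, 181.8]
orientation: [-3.141, 0.0, 1.37]
force: [0.4, -0.1, 0.6]
width: 85.6
gripper_force: 0.0
```

```bash
python3 - <<'E'
from h import *
import pickle
c=pickle.load(open("w10.pkl","rb"));print(onz(c,(546,356),47))
a,b=need((577,-300,150),1.2);print(a.round(4),b.round(3),arm.get_obs()["tool_pos"])
E
```

```text
[ 572.61451691 -301.05130448   47.        ]
[-0.0818  0.1479  0.0317] [-0.001  0.     0.17 ] [ 448.47019489 -190.32951867  181.7594941 ]
```

Emit:
move_arm([
  [[-0.01, 0.018, 0, 0, 0, 0.02, 0.0854], [-0.026, 0.048, 0, 0, 0, 0.06, 0.0854], [-0.045, 0.082, 0, 0, 0, 0.1, 0.0854], [-0.063, 0.115, 0.01, 0, 0, 0.13, 0.0854], [-0.077, 0.14, 0.024, 0, 0, 0.16, 0.0854], [-0.0818, 0.148, 0.032, 0, 0, 0.17, 0.0854], [-0.0818, 0.148, 0.032, 0, 0, 0.17, 0.0854], [-0.0818, 0.148, 0.032, 0, 0, 0.17, 0.0854]],
])

```text
t: 38.65
tool_pos: [576.9, -299.4, 148.8]
orientation: [-3.141, -0.0, 1.2]
force: [0.6, -0.3, -0.1]
width: 85.4
gripper_force: 0.0
```

```bash
python3 - <<'E'
from h import *
c=arm.calibration("wrist");im=cv2.cvtColor(arm.snapshot("wrist"),cv2.COLOR_RGB2BGR);cv2.imwrite("pics/w11.png",im)
o=arm.get_obs();print(o["tool_pos"],o["orientation"])
print("predicted lid for 573,-300:",proj(c,[[573,-300,47],[573,-300,30]]).round())
hsv=cv2.cvtColor(im,cv2.COLOR_BGR2HSV);H,S,V=cv2.split(hsv)
g=V
for th in(170,190,210,225):
    m=((S<60)&(V>th)).astype(np.uint8)
    n,l,st,cen=cv2.connectedComponentsWithStats(m[100:300,200:450])
    for i in range(1,n):
        if st[i,4]>100:print(th,st[i]+[200,100,0,0,0],(cen[i]+[200,100]).round(1))
E
```

```text
[ 577.19445161 -299.40156513  149.1754753 ] [ 3.14148910e+00 -5.07148136e-04  1.20046862e+00]
predicted lid for 573,-300: [[323. 203.]
 [323. 196.]]
170 [ 301  177   61   58 2697] [331.3 205.7]
190 [ 302  178   59   56 2593] [331.1 205.5]
210 [ 304  178   56   52 2263] [331.2 203.5]
225 [ 304  178   55   52 2184] [331.2 203.4]
```

```bash
python3 - <<'E'
from h import *
c=arm.calibration("wrist")
s=onz(c,(331.3,205.7),31);print(s)
# check: image darkness ring / knob: brightest or darkest detail inside the lid
im=cv2.imread("pics/w11.png");g=cv2.cvtColor(im,cv2.COLOR_BGR2GRAY)
print(g[170:245:3,331].tolist());print(g[206,295:370:3].tolist());print(g[214,295:370:3].tolist())
a,b=need((s[0],s[1],30),1.2);print(a.round(4),b.round(3))
E
```

```text
[ 576.39555055 -309.99784167   31.        ]
[100, 125, 132, 237, 237, 237, 237, 238, 238, 237, 234, 197, 237, 237, 237, 238, 245, 240, 230, 230, 191, 191, 109, 110, 111]
[115, 115, 168, 231, 232, 237, 237, 237, 237, 237, 221, 237, 237, 237, 236, 236, 237, 237, 237, 236, 231, 229, 188, 114, 113]
[119, 116, 117, 198, 232, 233, 233, 237, 237, 235, 245, 238, 237, 238, 246, 245, 237, 237, 231, 231, 232, 198, 119, 117, 115]
[-0.0102  0.0031  0.1192] [ 0.    -0.001  0.   ]
```

The flange centre is at (331.3,205.7), which gives (576.4,-310). The knob gives about (576.8,-308.6), so the two agree, and I'll use (576.6,-309.5).

Emit:
move_arm([
  [[-0.0098, 0.003, 0.01, 0, 0, 0, 0.0854], [-0.0098, 0.003, 0.03, 0, 0, 0, 0.0854], [-0.0098, 0.003, 0.055, 0, 0, 0, 0.0854], [-0.0098, 0.003, 0.08, 0, 0, 0, 0.0854], [-0.0098, 0.003, 0.103, 0, 0, 0, 0.0854], [-0.0098, 0.003, 0.118, 0, 0, 0, 0.0854], [-0.0098, 0.003, 0.122, 0, 0, 0, 0.0854], [-0.0098, 0.003, 0.122, 0, 0, 0, 0.0854]],
])

```text
t: 39.7
tool_pos: [577.0, -310.5, 26.7]
orientation: [3.141, 0.0, 1.2]
force: [-0.2, -0.4, 0.2]
width: 85.3
gripper_force: 0.0
```

```bash
python3 - <<'E'
from h import *
o=arm.get_obs();print(o["tool_pos"],o["force"])
a,b=need((576.6,-309.5,27),1.2);print(a.round(4),b.round(3))
E
```

```text
[ 576.96479155 -310.53841827   26.70694522] [-0.2110381  -0.41505994  0.23920807]
[ 0.0008 -0.0007 -0.0003] [ 0.  0. -0.]
```

Emit:
move_arm([
  [[0.0008, -0.0007, 0, 0, 0, 0, 0.075], [0.0008, -0.0007, 0, 0, 0, 0, 0.066], [0.0008, -0.0007, 0, 0, 0, 0, 0.059], [0.0008, -0.0007, 0, 0, 0, 0, 0.053], [0.0008, -0.0007, 0, 0, 0, 0, 0.048], [0.0008, -0.0007, 0, 0, 0, 0, 0.043], [0.0008, -0.0007, 0, 0, 0, 0, 0.04], [0.0008, -0.0007, 0, 0, 0, 0, 0.04]],
])

```text
t: 40.7
tool_pos: [576.6, -309.4, 26.8]
orientation: [3.141, -0.0, 1.2]
force: [-0.3, 1.2, 4.5]
width: 46.0
gripper_force: 25.5
```

Emit:
move_arm([
  [[0, 0, 0, 0, 0, 0, 0.04], [0, 0, 0, 0, 0, 0, 0.04], [0, 0, -0.005, 0, 0, 0, 0.04], [0, 0, -0.02, 0, 0, 0, 0.04], [0, 0, -0.05, 0, 0, 0, 0.04], [0, 0, -0.09, 0, 0, 0, 0.04], [0, 0, -0.13, 0, 0, 0, 0.04], [0, 0, -0.13, 0, 0, 0, 0.04]],
])

```text
t: 41.7
tool_pos: [578.9, -311.0, 161.6]
orientation: [3.133, 0.001, 1.2]
force: [0.1, -0.0, -0.3]
width: 45.4
gripper_force: 25.7
```

```bash
python3 - <<'E'
from h import *
c=arm.calibration("wrist");im=cv2.cvtColor(arm.snapshot("wrist"),cv2.COLOR_RGB2BGR);cv2.imwrite("pics/w12.png",im)
o=arm.get_obs();z=o["tool_pos"][2]-26.7
m=((cv2.cvtColor(im,cv2.COLOR_BGR2HSV)[...,1]<60)&(im.max(2)>170)).astype(np.uint8)
n,l,st,cen=cv2.connectedComponentsWithStats(m[150:380,260:400])
for i in range(1,n):
    if st[i,4]>300:
        s=st[i]+[260,150,0,0,0];print(s)
        A=R.from_euler("xyz",o["orientation"]);p=onz(c,(s[0]+s[2]/2,s[1]+s[3]/2),z+31);print("jar in tool",A.inv().apply(p-o["tool_pos"]).round(1))
q=o["tool_pos"]+[0,0,4.3];print("predicted flange rows if centred",proj(c,[q+24*np.array([np.cos(1.2),np.sin(1.2),0]),q-24*np.array([np.cos(1.2),np.sin(1.2),0])]).round())
a,b=need((436.1,-258.4,155),1.37);print(a.round(4),b.round(3),o["tool_pos"])
E
```

```text
[ 277  231  101   87 6862]
jar in tool [ 1.1  1.5 -4.3]
predicted flange rows if centred [[324. 226.]
 [324. 322.]]
[-0.0032 -0.1506  0.0036] [ 0.004  0.    -0.17 ] [ 577.61482918 -310.03328915  159.2698157 ]
```

Emit:
move_arm([
  [[0, -0.012, 0, 0, 0, -0.015, 0.04], [-0.001, -0.035, 0, 0, 0, -0.04, 0.04], [-0.002, -0.062, 0, 0, 0, -0.07, 0.04], [-0.002, -0.09, 0, 0, 0, -0.1, 0.04], [-0.003, -0.118, 0, 0, 0, -0.13, 0.04], [-0.003, -0.14, 0, 0, 0, -0.155, 0.04], [-0.0032, -0.1514, 0, 0, 0, -0.17, 0.04], [-0.0032, -0.1514, 0, 0, 0, -0.17, 0.04]],
])

```text
t: 42.75
tool_pos: [433.2, -257.0, 156.1]
orientation: [-3.14, -0.0, 1.37]
force: [1.0, -0.2, -0.4]
width: 45.5
gripper_force: 25.7
```

Emit:
move_arm([
  [[0, 0, 0.015, 0, 0, 0, 0.04], [0, 0, 0.035, 0, 0, 0, 0.04], [0, 0, 0.06, 0, 0, 0, 0.04], [0, 0, 0.08, 0, 0, 0, 0.04], [0, 0, 0.09, 0, 0, 0, 0.04], [0, 0, 0.09, 0, 0, 0, 0.04], [0, 0, 0.09, 0, 0, 0, 0.04], [0, 0, 0.09, 0, 0, 0, 0.04]],
])

```text
t: 43.75
tool_pos: [434.7, -257.7, 67.3]
orientation: [3.14, 0.0, 1.37]
force: [-0.3, -0.2, 0.2]
width: 45.6
gripper_force: 25.7
```

```bash
python3 - <<'E'
from h import *
o=arm.get_obs();print(o["tool_pos"],o["orientation"],o["force"])
a,b=need((435.4,-258.6,35),1.37);print(a.round(4),b.round(3))
c=arm.calibration("wrist");im=cv2.cvtColor(arm.snapshot("wrist"),cv2.COLOR_RGB2BGR);cv2.imwrite("pics/w13.png",im)
# where slim jar stands: red filling centroid vs prediction
hsv=cv2.cvtColor(im,cv2.COLOR_BGR2HSV);m=(((hsv[...,0]<8)|(hsv[...,0]>170))&(hsv[...,1]>40)).astype(np.uint8)
n,l,st,cen=cv2.connectedComponentsWithStats(m)
for i in range(1,n):
    if st[i,4]>150:print(st[i],cen[i].round())
print(proj(c,[[449.9,-190.7,30],[449.9,-190.7,70],[449.9,-190.7,54]]).round())
E
```

```text
[ 434.74552227 -257.69838769   67.28105492] [3.14016923e+00 2.89227679e-04 1.36985255e+00] [-0.32626795 -0.21277581  0.15134111]
[-0.0007  0.0008  0.0323] [ 0.001  0.    -0.   ]
[[331. 110.]
 [332. 117.]
 [331. 114.]]
```

Emit:
move_arm([
  [[-0.0007, 0.0006, 0.008, 0, 0, 0, 0.04], [-0.0007, 0.0006, 0.016, 0, 0, 0, 0.04], [-0.0007, 0.0006, 0.023, 0, 0, 0, 0.04], [-0.0007, 0.0006, 0.028, 0, 0, 0, 0.04], [-0.0007, 0.0006, 0.031, 0, 0, 0, 0.04], [-0.0007, 0.0006, 0.0325, 0, 0, 0, 0.04], [-0.0007, 0.0006, 0.0325, 0, 0, 0, 0.04], [-0.0007, 0.0006, 0.0325, 0, 0, 0, 0.04]],
])

```text
t: 44.8
tool_pos: [434.7, -258.2, 34.2]
orientation: [3.141, 0.0, 1.37]
force: [-0.8, -0.3, -0.2]
width: 46.0
gripper_force: 25.7
```

Emit:
move_arm([
  [[0, 0, 0.0005, 0, 0, 0, 0.04], [0, 0, 0.001, 0, 0, 0, 0.04], [0, 0, 0.0015, 0, 0, 0, 0.04], [0, 0, 0.002, 0, 0, 0, 0.04], [0, 0, 0.0023, 0, 0, 0, 0.04], [0, 0, 0.0023, 0, 0, 0, 0.04], [0, 0, 0.0023, 0, 0, 0, 0.04], [0, 0, 0.0023, 0, 0, 0, 0.04]],
])

```text
t: 45.8
tool_pos: [434.7, -258.3, 32.7]
orientation: [3.141, -0.0, 1.37]
force: [-2.6, 3.0, 11.4]
width: 45.7
gripper_force: 26.3
```

Contact came at 32.7, which is the floor. I'll release, rise, then move back and up for a check.

Emit:
move_arm([
  [[0, 0, -0.0005, 0, 0, 0, 0.05], [0, 0, -0.0005, 0, 0, 0, 0.06], [0, 0, -0.0005, 0, 0, 0, 0.075], [0, 0, -0.0005, 0, 0, 0, 0.0854], [0, 0, -0.02, 0, 0, 0, 0.0854], [0, 0, -0.055, 0, 0, 0, 0.0854], [0, 0, -0.11, 0, 0, 0, 0.0854], [0, 0, -0.17, 0, 0, 0, 0.0854]],
])

```text
t: 46.8
tool_pos: [433.9, -257.9, 202.8]
orientation: [-3.14, -0.0, 1.37]
force: [1.9, -0.2, -1.4]
width: 85.6
gripper_force: 0.0
```

```bash
python3 - <<'E'
from h import *
a,b=need((480,-110,322),1.57);print(a.round(4),b.round(3))
E
```

```text
[ 0.1541  0.0154 -0.1192] [-0.002 -0.    -0.2  ]
```

Emit:
move_arm([
  [[0.01, 0.001, -0.03, 0, 0, -0.02, 0.0854], [0.03, 0.003, -0.06, 0, 0, -0.05, 0.0854], [0.06, 0.006, -0.09, 0, 0, -0.09, 0.0854], [0.09, 0.009, -0.11, 0, 0, -0.13, 0.0854], [0.12, 0.012, -0.119, 0, 0, -0.17, 0.0854], [0.145, 0.014, -0.119, 0, 0, -0.19, 0.0854], [0.154, 0.015, -0.119, 0, 0, -0.2, 0.0854], [0.154, 0.015, -0.119, 0, 0, -0.2, 0.0854]],
])

```text
t: 47.8
tool_pos: [479.6, -110.1, 319.7]
orientation: [-3.14, 0.0, 1.571]
force: [0.4, 0.1, 0.4]
width: 85.5
gripper_force: 0.0
```

```bash
python3 - <<'E'
from h import *
c=arm.calibration("wrist");im=cv2.cvtColor(arm.snapshot("wrist"),cv2.COLOR_RGB2BGR);cv2.imwrite("pics/w14.png",im)
S=arm.calibration("side");si=cv2.cvtColor(arm.snapshot("side"),cv2.COLOR_RGB2BGR);cv2.imwrite("pics/s14.png",si)
exp={"tin":(465,-23.4,47),"bottle":(446,51,106),"tube":(430,116,116),"squat":(436,-258,37),"slim":(450,-190.7,54),"cap":(700,-7,24),"beaker":(591,-163,3)}
for nm,cal,I in(("wrist",c,im),("side",S,si)):
    h=cv2.cvtColor(I,cv2.COLOR_BGR2HSV);H,s,V=cv2.split(h)
    M={"blue":(H>90)&(H<125)&(s>70),"white":(s<50)&(V>175),"red":((H<8)|(H>170))&(s>60)}
    for n,P in exp.items():
        u=proj(cal,[P])[0];col="blue" if n in("tin","tube") else "white"
        k,l,st,cen=cv2.connectedComponentsWithStats(M[col].astype(np.uint8))
        ok=[i for i in range(1,k) if st[i,4]>60 and np.hypot(*(cen[i]-u))<30]
        print(nm,n,u.round(),[(st[i].tolist(),onz(cal,cen[i],P[2])[:2].round().tolist()) for i in ok])
E
```

```text
wrist tin [315.  80.] [([298, 65, 33, 34, 373], [462.0, -25.0])]
wrist bottle [292.  -4.] [([253, 0, 62, 32, 1131], [436.0, 39.0])]
wrist tube [270. -88.] []
wrist squat [297. 258.] [([262, 178, 83, 103, 4272], [448.0, -222.0])]
wrist slim [305. 218.] [([262, 178, 83, 103, 4272], [449.0, -215.0])]
wrist cap [508.  69.] [([491, 51, 34, 37, 985], [700.0, -7.0])]
wrist beaker [407. 186.] [([398, 181, 27, 23, 125], [594.0, -172.0])]
side tin [363. 172.] []
side bottle [399. 156.] [([390, 149, 20, 15, 233], [448.0, 53.0])]
side tube [429. 155.] [([421, 150, 15, 13, 167], [435.0, 114.0])]
side squat [279. 145.] [([257, 135, 52, 40, 772], [458.0, -230.0])]
side slim [300. 149.] [([257, 135, 52, 40, 772], [475.0, -221.0])]
side cap [337. 256.] [([326, 248, 22, 19, 337], [702.0, -7.0])]
side beaker [289. 206.] [([275, 177, 24, 13, 84], [519.0, -200.0]), ([279, 197, 19, 16, 225], [588.0, -167.0])]
```

```bash
python3 - <<'E'
from h import *
c=arm.calibration("wrist");im=cv2.imread("pics/w14.png");V=im.max(2)
for th in(205,220,230):
    k,l,st,cen=cv2.connectedComponentsWithStats((V[170:330,230:370]>th).astype(np.uint8))
    for i in range(1,k):
        if st[i,4]>30:
            u=cen[i]+[230,170];print(th,st[i]+[230,170,0,0,0],u.round(1),"z36",onz(c,u,36)[:2].round(),"z54",onz(c,u,54)[:2].round())
h=cv2.cvtColor(im,cv2.COLOR_BGR2HSV)[170:330,230:370];m=(((h[...,0]<10)|(h[...,0]>165))&(h[...,1]>30)).astype(np.uint8)
k,l,st,cen=cv2.connectedComponentsWithStats(m)
for i in range(1,k):
    if st[i,4]>30:print("red",st[i]+[230,170,0,0,0])
E
```

```text
205 [290 205  27  26 527] [302.9 217.7] z36 [ 446. -199.] z54 [ 447. -192.]
205 [280 244  33  31 743] [295.6 258.7] z36 [ 434. -261.] z54 [ 436. -251.]
220 [290 205  26  26 478] [303.  217.6] z36 [ 446. -199.] z54 [ 447. -192.]
220 [280 245  33  29 662] [295.7 258. ] z36 [ 434. -260.] z54 [ 436. -250.]
230 [292 212  24  16 130] [304.5 221.9] z36 [ 448. -206.] z54 [ 449. -198.]
230 [281 245  31  25 510] [296.2 255.6] z36 [ 435. -256.] z54 [ 437. -247.]
red [296 195  20  16 185]
```

The slim jar measures (447,-192) against a pocket centre of (450,-191), and the squat jar (434,-260) against (436,-258). Both are upright and within tolerance, so I'll hand in.

```bash
python3 -c "
from workcell import arm
print(arm.sign_off())"
```

```text
the job is handed in; nothing more can be done
None
```

All five pieces were set down upright in their own pockets and let go, the beaker and white cap measured where they started, and the job was handed in at about 48 s of the 134 s allowed; sign-off returned no verdict.

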